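# Fit and lock the pointer carriage on the dovetail rail of a potter's gauge

## Robot

A 6-joint arm with a two-finger parallel gripper is mounted at the origin on the work surface; the furniture and walls round the work are solid. World frame = base frame: x ahead of the robot, y to its left, z up, the work surface at z = 0. Lengths are in m, angles in degrees, forces in N, time in s.
With the tool pointing down it reaches from about 0.35 to 0.875 m from the base axis. Payload 4.2 kg.
Tool frame: the origin (TCP) lies midway between the tips of the shut fingers; the grasp point (between the pads) lies r.grasp_offset behind it (r.grasp_offset is the distance from the TCP to the grasp point, in m); z points along the fingers, y is the direction in which the jaws open and shut (so a half turn about z gives the same grasp; the last joint's range is limited). The gripper opens to 87 mm and grips with 3 to 60 N. Pads are 19 mm wide; open, the fingers measure 117 mm over their backs; the gripper's body (75 mm by 190 mm) begins 51 mm behind the grasp point.
Start: joints at [88.327, 22.042, 0.453, 0, -68.411, -14.817], TCP at [0.177, 0.599, 0.188] pointing down, gripper open.
Joint ranges: [-179.83, 179.83], [-69.29, 118.12], [-61.27, 80.66], [-181.25, 117.63], [-171.15, -9.14], [-177.46, 177.46]. Speed limits (degrees/s): [159.86, 159.86, 180, 180, 180, 180].

## Interface

Orientations are given as a 3x3 rotation matrix whose columns are the frame's x, y, z axes.
In Python, from station import sense, optics, r gives the robot as it stands. The module is installed in compiled form; this text tells all that it offers.
- The arm moves only by the tool servo_tool, never from a script. Its argument "deltas" is a list of rows, each an object with "slide": the shift along the tool's x, y, z in units of 25 mm (1.0 is 25 mm), a list of three; "spin": the turn about the tool's z in units of 8 degrees (1.0 is 8 degrees). A call has 1 to 10 rows; each row shifts and turns the pose as measured when the row begins, along the tool's axes as they then stand; what a row does not reach is not made up. A row lasts 1/10 s, in which the tool goes at most 50 mm and 8.59 degrees, less where a joint would pass 70% of its speed; a pose out of reach is approached as far as the arm can. A call is refused whole if a number of a shift passes 1 or a number of a turn 1, either way. A call with a gripper value outside its range is refused whole. "gripper" is the closure in counts, from 0 (fully open) to 255 (shut), set as the call begins (left out, the last holds). The fingers move at their own pace and stop on an object; the grip force is fixed at half the most. Time passes only in rows, so rows that do not move let the fingers close. It gives the time, the measured TCP pose, the force and the opening at its end, in the units of the state.
- sense(): the state, without advancing time (a new reading comes with each control period).
- optics.capture(name): name is "side" or "top" or "wrist"; returns a dict with "frame" (400x640x3 uint8, red, green, blue), "camera_matrix" (3x3 intrinsics, pixels), "eye" and "rotation" of the camera in the world. Camera axes: x right, y down, z forward; pixel columns grow to the right and rows downward; lengths in m; the calibration is good to about 2 mm. A picture is of the moment at which its call begins. There is no depth.
- r.finish_job(): hands the job in, once; it reports no verdict.
The state is a dict: "time_s": time; "joints": joint angles; "joint_velocities": joint speeds; "effort": joint torques, N m; "tcp_pos": TCP position; "ee_rot": TCP orientation; "wrist_force": force on the tool from outside, world axes, zero at the start; "moment": the same for the moment, N m; "gripper_width": opening from 0.0 (shut) to 1.0 (fully open).
Only numpy, scipy, OpenCV 4.12 (cv2) and the standard library are available. Lean on these libraries where they do the work, as an engineer would, in place of code of your own. Each camera call takes 0.05 s, during which the arm holds its last target.

## Task

Set up the pointer gauge beside the banding wheel: slide the pointer carriage onto its dovetail rail from the rail's open end and run it along until it bears gently against the preset stop screw. Then, with the carriage up against the stop, turn the black knob at its side clockwise until the clamp has bitten and the carriage is held firmly, without forcing it, and let go. Do not ram the rail or the stop, and leave the other things on the table where they are.

Things in the scene. Friction and masses are not known exactly. Their poses are not given: they have to be found in the camera images.
- carriage: loose aluminium pointer carriage, about 0.6 kg: block 68 mm wide (x), 80 mm long (y, sliding direction), 25 mm high. Origin: middle of its underside, z up. A dovetail slot runs along y underneath: skirts z 0 to 11 mm, slot ceiling at z = 11 mm, 46 mm wide there, 33 mm at the foot. Its +y end face looks at the stop. Seated, its origin is 31 mm above the rail's and its axes are along the rail's
- carriage_grip (a point): hold the carriage here: in the dark steel head block on its middle, 50 mm above the carriage's origin. The block is 26 x 26 mm, z = 25 to 68 mm, with a brass thumbscrew on top to 74 mm. A brass pointer with a red tip leaves its +x face, out to x = 83 mm, y = -28 mm, z = 57 to 65 mm; the knob is on the -x side, so jaws closing along y are free
- gauge_rail: gauge rail, fixed: grey foot 104 mm (x) by 240 mm (y, -112 to 128) by 12 mm, steel dovetail along y on x = 0, z = 30 to 42 mm, 30 mm wide at the root, 44 at the top. Origin: underside of the foot, z up. Play of the carriage: 1.2 to 2.8 mm sideways in all, about 1.5 mm up; it drags with 1 to 3 N. Grey stop block at y = 106 to 122 mm, top z = 58 mm. Only the y = -119 mm end is open
- rail_mouth (a point): middle of the dovetail's top at its open end (rail y = -119 mm, z = 42 mm; axes as the rail's). The first 9 mm taper there, by some 3 mm on each side and 2 mm at the top. The carriage is just off the rail when its origin is 40 mm in -y from here; it can only go on from this end, sliding to +y
- stop_screw: brass stop screw, 8 mm across, on the rail's middle line at z = 49 mm; origin in the middle of its tip, which looks to the open end; y as the rail's. Preset to another reach each time and kept by its lock nut: do not push it with over 30 N. Home: the carriage's +y end face bears on the tip (carriage origin 40 mm in -y from it); a push of 6 to 15 N held for half a second seats it
- knob_grip (a point): middle of the clamp knob's black bar, on its upright turning axis, at x = -52 mm, y = 0, z = 50 mm of the carriage. The bar is 44 mm long (its y, which is the carriage's y at knob angle 0), 12 mm wide, 22 mm high (carriage z = 37 to 59 mm), on an 11 mm stem above an ear of the carriage (top z = 27 mm)
- clamp_knob (a joint): angle of the clamp knob, rad, growing clockwise seen from above; -0.1 to 0.15 at the start (loose). It has an even drag of about 0.25 Nm and stays where it is left. It moves the shoe in by 3.2 mm per rad; the shoe bites anywhere from 0.3 to 0.9 rad (the wear strip is shimmed differently each time). Then the turning moment rises; the clamp is firm at about 0.15 Nm above the even drag
- clamp_shoe: brass clamp shoe, 42 mm long, in the carriage's -x skirt below the knob; the knob's eccentric presses it on the bronze wear strip of the rail's -x flank. Held firmly means a shoe force of about 45 N (28 to 62 N); over 80 N bruises the strip
- cup_purple: purple plastic cup, 84 mm across, 112 mm high; a bystander
- callipers: grey callipers lying flat, 107 x 76 mm; a bystander
- wood_rib: flat wooden throwing rib, 49 x 97 mm; a bystander
- ruler: aluminium ruler lying flat, 26 x 200 mm; a bystander
- stamp: wooden texture stamp, 30 x 30 mm, 56 mm high, standing; a bystander

How it is judged (in metres and radians):
On the way, in this order (a step that is already met when the one before it is completed fails the run):
1. the whole length of the carriage is on the dovetail (x of carriage in the frame of gauge_rail between -0.0035 and 0.0035 m and z of carriage in the frame of gauge_rail between 0.029 and 0.0345 m and angle between the y axis of carriage and the y axis of gauge_rail, either way round below 0.05 rad and y of carriage in the frame of gauge_rail above -0.079 m), for 0.1 s.
2. the carriage is pressed home against the stop screw (x of carriage in the frame of gauge_rail between -0.0035 and 0.0035 m and z of carriage in the frame of gauge_rail between 0.029 and 0.0345 m and angle between the y axis of carriage and the y axis of gauge_rail, either way round below 0.05 rad and contact force between carriage and stop_screw above 4 N), for 0.2 s.
3. the clamp has bitten on the rail with the carriage at the stop (x of carriage in the frame of gauge_rail between -0.0035 and 0.0035 m and z of carriage in the frame of gauge_rail between 0.029 and 0.0345 m and angle between the y axis of carriage and the y axis of gauge_rail, either way round below 0.05 rad and contact force between clamp_shoe and anything else above 28 N and y of carriage in the frame of stop_screw above -0.042 m), for 0.2 s.
At the end, for the whole second after the job is handed in: the carriage sits down on the dovetail, in line with it, its end face within 2 mm of the stop screw's tip, at rest, and the clamp shoe presses with 28 to 62 N (all of step 3 and contact force between clamp_shoe and anything else below 62 N and linear speed of carriage below 0.01 m/s); the robot touches nothing.
It fails at once if the stop screw is pushed with more than 30 N (contact force between carriage and stop_screw above 30 N).
It fails at once if the carriage is rammed against the rail with more than 45 N while the clamp is loose (contact force between carriage and gauge_rail above 45 N and contact force between clamp_shoe and anything else below 5 N).
It fails at once if the clamp is forced beyond 80 N (contact force between clamp_shoe and anything else above 80 N).
It fails at once if a bystander (cup, callipers, rib, ruler or stamp) is shifted by more than 20 mm (distance of any of cup_purple, callipers, wood_rib, ruler, stamp from where it was at the start of the episode above 0.02 m).
It also fails if it takes over 70 s, if anything falls off the work surface, if the arm or the gripper's body presses on something with over 40 N, if the wrist force passes 120 N, or if a joint passes its speed limit or range.

## Working session

There is one attempt and no reset: what is moved stays moved. The work goes in short steps, Python scripts to look and compute and a tool call to move; the robot and the scene stay as the last step left them, time stands still between calls to the robot, and variables do not carry over. Pictures are saved under pics/ and viewed, and the job is handed in when it is done.

Besides the shell and the picture viewer there is one more tool, called after "Request:" as name(argument=value, ...), one argument or row to a line, values as JSON. servo_tool: Moves the arm, as the interface text tells. Its arguments: {"type":"object","properties":{"deltas":{"type":"array"},"gripper":{"type":"number"}},"required":["deltas"]}

```bash
mkdir -p pics; cat > h.py <<'E'
import numpy as np, cv2
from station import sense, optics, r
def cap(n,f):
    d=optics.capture(n); cv2.imwrite('pics/'+f+'.png',cv2.cvtColor(d['frame'],cv2.COLOR_RGB2BGR))
    np.savez('pics/'+f+'.npz',K=d['camera_matrix'],e=d['eye'],R=d['rotation'],f=d['frame']); return d
def ray(f,u,v):
    d=np.load('pics/'+f+'.npz'); x=d['R']@np.linalg.inv(d['K'])@np.array([u,v,1.]); return d['e'],x
def atz(f,u,v,z):
    e,x=ray(f,u,v); return e+x*(z-e[2])/x[2]
def proj(f,p):
    d=np.load('pics/'+f+'.npz'); c=d['K']@(d['R'].T@(np.asarray(p)-d['e'])); return c[:2]/c[2]
def tri(*obs):
    A=np.zeros((3,3));b=np.zeros(3)
    for f,u,v in obs:
        e,x=ray(f,u,v);x=x/np.linalg.norm(x);P=np.eye(3)-np.outer(x,x);A+=P;b+=P@e
    return np.linalg.solve(A,b)
def crop(f,x0,y0,x1,y1,s,g):
    im=cv2.imread('pics/'+f+'.png')[y0:y1,x0:x1]; cv2.imwrite('pics/'+g+'.png',cv2.resize(im,None,fx=s,fy=s,interpolation=cv2.INTER_CUBIC))
E
python3 - <<'E'
from h import *
for n in ['side','top','wrist']:
    d=cap(n,n+'0'); print(n,d['eye'].round(3),d['rotation'].round(3).tolist(),d['camera_matrix'][0,0])
s=sense();print(s); print(r.grasp_offset)
E
```

```text
side [ 0.39  -1.008  0.753] [[0.993, -0.057, 0.1], [-0.114, -0.556, 0.823], [0.009, -0.829, -0.559]] 507.8027011068725
top [ 0.329 -0.012  1.121] [[0.014, -0.987, 0.162], [-0.999, -0.009, 0.03], [-0.028, -0.163, -0.986]] 417.6428674040738
wrist [0.251 0.577 0.384] [[-0.285, -0.92, -0.268], [-0.959, 0.274, 0.078], [0.002, 0.279, -0.96]] 310.3060983119406
{'time_s': 0.15, 'joints': array([ 8.83272185e+01,  2.20783168e+01,  3.99245691e-01, -2.08432454e-02,
       -6.84105976e+01, -1.48169928e+01]), 'joint_velocities': array([ 0.0463494 , -0.00262613,  0.20174678,  0.05989163, -0.09178041,
        0.04499935]), 'effort': array([-1.12463553e-03, -3.91051877e+01,  1.87587619e+01,  4.22228694e+00,
        1.23978284e-02, -1.38830251e-04]), 'tcp_pos': array([0.17724072, 0.59882258, 0.18744482]), 'ee_rot': array([[ 9.58832345e-01, -2.83972511e-01, -3.83802010e-04],
       [-2.83972761e-01, -9.58831088e-01, -1.55445017e-03],
       [ 7.34198194e-05,  1.59944642e-03, -9.99998718e-01]]), 'wrist_force': array([-0.08116317, -0.56554201,  0.50003338]), 'moment': array([-0.01467719, -0.01652299, -0.05595415]), 'gripper_width': 1.0007833168552778}
0.0187
```

View pics/side0.png

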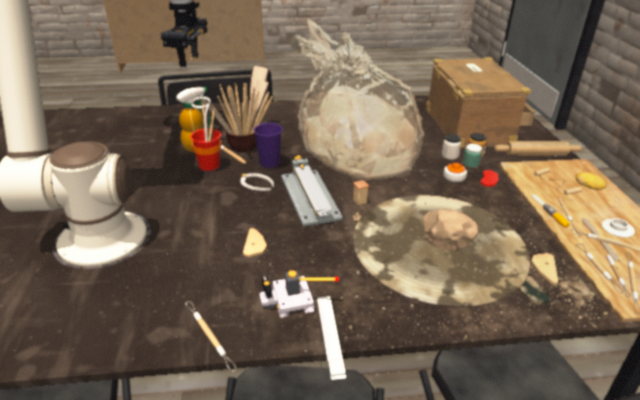

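View pics/top0.png

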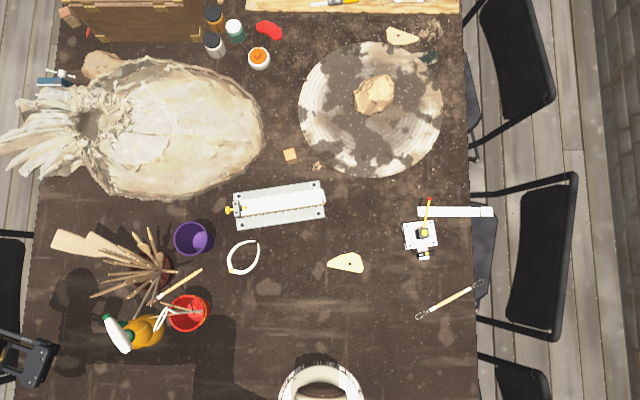

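View pics/wrist0.png

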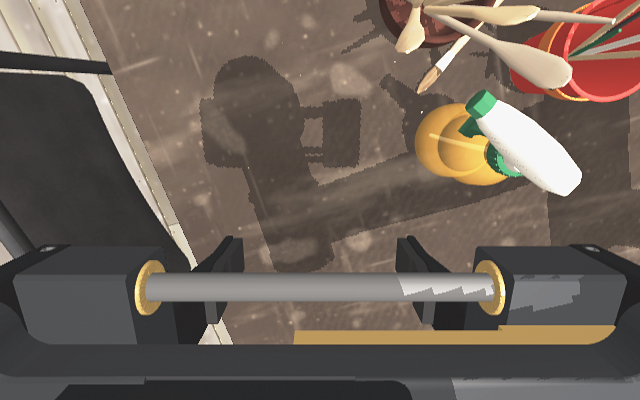

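```bash
python3 - <<'E'
from h import *
crop('top0',215,170,345,240,6,'c1'); crop('top0',390,185,500,270,7,'c2')
crop('side0',250,255,350,325,8,'c3'); crop('side0',270,145,350,235,6,'c4')
E
```

```text
(no output)
```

View pics/c1.png

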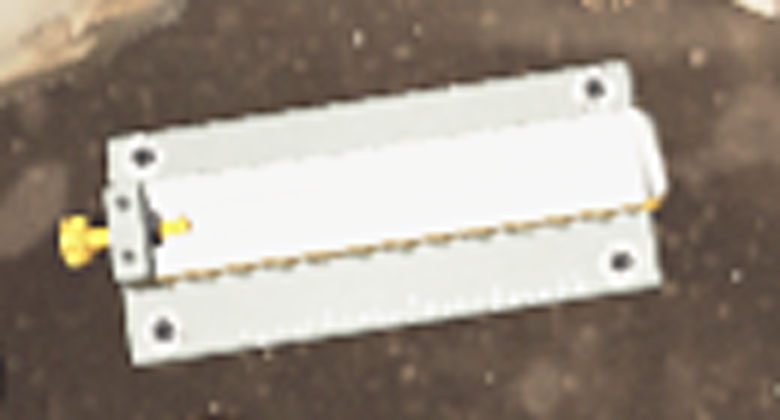

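View pics/c2.png

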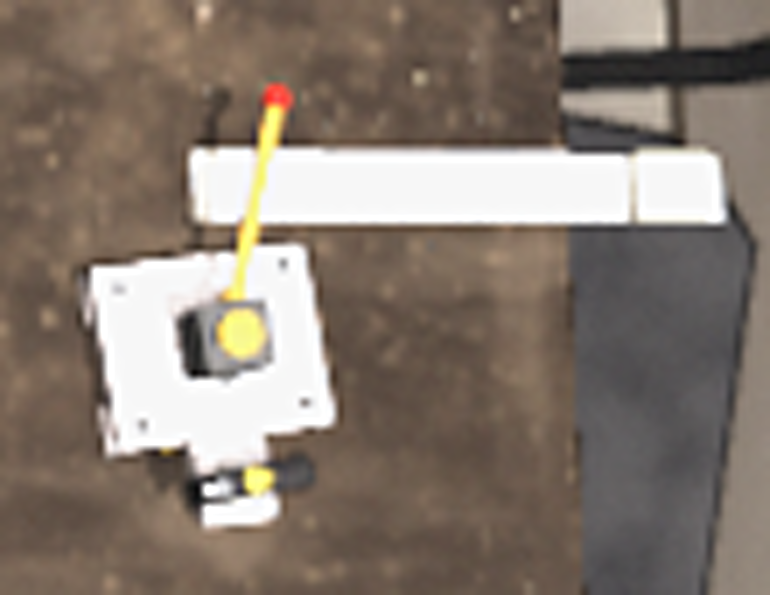

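View pics/c3.png

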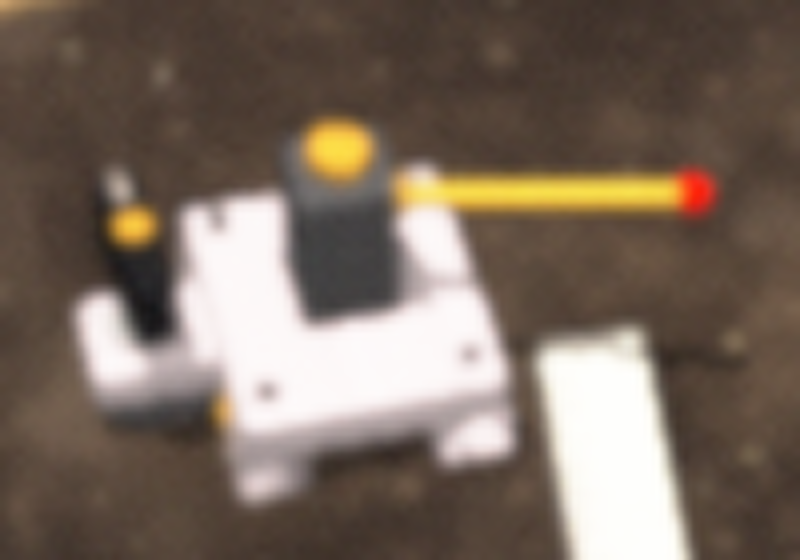

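View pics/c4.png

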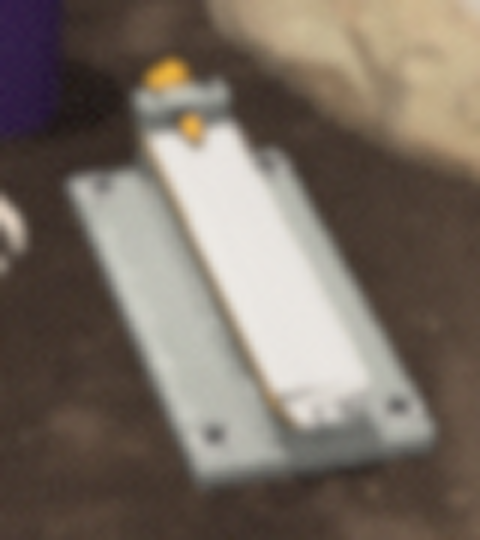

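```bash
cat > fit.py <<'E'
from h import *
from scipy.optimize import least_squares
def fit(obs,x0,z0=0.,free_z=False):
    # obs: list (file,u,v,(local))
    def T(q,p):
        c,s=np.cos(q[2]),np.sin(q[2]); z=q[3] if free_z else z0
        return np.array([q[0]+c*p[0]-s*p[1],q[1]+s*p[0]+c*p[1],z+p[2]])
    f=lambda q: np.concatenate([proj(o[0],T(q,o[3]))-np.array(o[1:3]) for o in obs])
    s=least_squares(f,list(x0)+([z0] if free_z else []),loss='soft_l1'); return s.x,f(s.x).reshape(-1,2),lambda p:T(s.x,p)
E
python3 - <<'E'
from fit import *
def m(f,ox,oy,s,L): return [(f,ox+(x+.5)/s-.5,oy+(y+.5)/s-.5,p) for x,y,p in L]
R=m('top0',215,170,6,[(108,138,(.052,.128,.012)),(627,62,(.052,-.112,.012)),(660,288,(-.052,-.112,.012)),(133,364,(-.052,.128,.012))])
Rs=m('side0',270,145,6,[(68,180,(-.052,.128,.012)),(283,150,(.052,.128,.012)),(432,430,(.052,-.112,.012)),(205,468,(-.052,-.112,.012))])
C=m('top0',390,185,7,[(90,268,(.034,.04,.025)),(303,245,(.034,-.04,.025)),(335,425,(-.034,-.04,.025)),(110,455,(-.034,.04,.025)),(242,333,(0,0,.074)),(277,97,(.083,-.028,.061))])
Cs=m('side0',250,255,8,[(183,205,(-.034,.04,.025)),(240,437,(-.034,-.04,.025)),(512,382,(.034,-.04,.025)),(340,145,(0,0,.074)),(698,192,(.083,-.028,.061))])
for n,A in [('Rt',R),('Rs',Rs),('Rb',R+Rs),('Ct',C),('Cs',Cs),('Cb',C+Cs)]:
    q,e,_=fit(A,[.3,0,0]); print(n,q.round(4),np.degrees(q[2]).round(2),e.round(1).tolist())
q,e,T=fit(R+Rs,[.3,0,0])
for o in [(190,226)]:
    u,v=215+o[0]/6,170+o[1]/6
    print('screw tip',atz('top0',u,v,.049+.004))
    w=atz('top0',u,v,.051); c,s=np.cos(q[2]),np.sin(q[2]); d=w[:2]-q[:2]; print(c*d[0]+s*d[1],-s*d[0]+c*d[1])
E
```

```text
Rt [0.5096 0.113  0.1551] 8.89 [[-0.4, 0.0], [0.4, -0.0], [0.4, -0.1], [-0.4, 0.1]]
Rs [0.5117 0.1102 0.1662] 9.52 [[0.2, -0.3], [-0.3, -0.2], [1.4, 0.1], [-0.9, 0.3]]
Rb [0.5103 0.1123 0.1572] 9.01 [[-0.2, -0.1], [0.6, -0.3], [0.8, -0.4], [-0.1, -0.1], [-0.0, -0.8], [-0.5, -0.6], [0.4, -0.2], [-2.0, -0.2]]
Ct [ 0.4328 -0.2531  0.1215] 6.96 [[0.1, -0.0], [0.1, -0.1], [-0.5, 0.0], [1.0, -0.9], [-0.2, 0.1], [-0.3, 0.9]]
Cs [ 0.435  -0.2556  0.1489] 8.53 [[-0.2, 0.5], [0.5, -1.1], [0.2, -0.6], [0.0, 0.2], [-0.6, 1.4]]
Cb [ 0.4343 -0.2542  0.1387] 7.95 [[0.4, -0.3], [0.2, -0.9], [0.1, -0.8], [1.7, -1.2], [0.3, -0.5], [-0.5, 0.2], [-0.4, -0.1], [-0.1, -1.7], [-0.4, -0.9], [-0.4, -0.3], [-1.1, 1.2]]
screw tip [0.49377474 0.19810603 0.053     ]
-0.002485997427707382 0.08768934760335464
```

Request:
servo_tool(
  deltas=[
    {"slide": [0, 0, -1], "spin": -0.3},
    {"slide": [0, 0, -1], "spin": -0.3},
    {"slide": [0, 0, -1], "spin": -0.3},
    {"slide": [0, 0, -1], "spin": -0.3},
    {"slide": [0, 0, -1], "spin": -0.3},
    {"slide": [0, 0, -1], "spin": -0.3},
    {"slide": [0, 0, -1], "spin": -0.3},
    {"slide": [0, 0, -1], "spin": -0.3},
    {"slide": [0, 0, -1], "spin": -0.3},
    {"slide": [0, 0, -1], "spin": -0.3},
  ],
)

```text
time_s: 1.15
tcp_pos: [0.1765, 0.5969, 0.4369]
ee_rot: [[0.989, 0.147, -0.005], [0.147, -0.989, -0.022], [-0.008, 0.021, -1.0]]
wrist_force: [-0.5, 0.2, -0.4]
gripper_width: 0.999
```

Request:
servo_tool(
  deltas=[
    {"slide": [0.9, 1, 0], "spin": 0},
    {"slide": [0.9, 1, 0], "spin": 0},
    {"slide": [0.9, 1, 0], "spin": 0},
    {"slide": [0.9, 1, 0], "spin": 0},
    {"slide": [0.9, 1, 0], "spin": 0},
    {"slide": [0.9, 1, 0], "spin": 0},
    {"slide": [0.9, 1, 0], "spin": 0},
    {"slide": [0.9, 1, 0], "spin": 0},
    {"slide": [0.9, 1, 0], "spin": 0},
    {"slide": [0.9, 1, 0], "spin": 0},
  ],
)

```text
time_s: 2.15
tcp_pos: [0.4418, 0.3794, 0.4389]
ee_rot: [[0.988, 0.157, -0.008], [0.157, -0.987, -0.022], [-0.011, 0.02, -1.0]]
wrist_force: [0.6, -0.2, 0.6]
gripper_width: 0.999
```

Request:
servo_tool(
  deltas=[
    {"slide": [0.2, 1, 0], "spin": 0},
    {"slide": [0.2, 1, 0], "spin": 0},
    {"slide": [0.2, 1, 0], "spin": 0},
    {"slide": [0.2, 1, 0], "spin": 0},
    {"slide": [0.2, 1, 0], "spin": 0},
    {"slide": [0.2, 1, 0], "spin": 0},
    {"slide": [0.2, 1, 0], "spin": 0},
    {"slide": [0.2, 1, 0], "spin": 0},
    {"slide": [0.2, 1, 0], "spin": 0},
    {"slide": [0.2, 1, 0], "spin": 0},
  ],
)

```text
time_s: 3.15
tcp_pos: [0.5336, 0.1296, 0.438]
ee_rot: [[0.988, 0.155, -0.017], [0.155, -0.988, -0.028], [-0.021, 0.025, -0.999]]
wrist_force: [-0.1, -0.1, 0.5]
gripper_width: 1.001
```

Request:
servo_tool(
  deltas=[
    {"slide": [0, 0, 0], "spin": 0},
    {"slide": [0, 0, 0], "spin": 0},
  ],
)

```text
time_s: 3.35
tcp_pos: [0.534, 0.1271, 0.4374]
ee_rot: [[0.988, 0.151, -0.019], [0.15, -0.988, -0.028], [-0.023, 0.025, -0.999]]
wrist_force: [-0.5, -0.0, -1.2]
gripper_width: 1.0
```

```bash
python3 - <<'E'
from h import *
cap('wrist','w1'); s=sense(); print(s['ee_rot'].round(4),s['tcp_pos'],s['joints'].round(1))
E
```

```text
[[ 0.9883  0.1514 -0.0188]
 [ 0.1509 -0.9881 -0.0284]
 [-0.0229  0.0253 -0.9994]] [0.53394978 0.12732353 0.43743566] [  30.9   12.    20.5    0.9 -100.3   68. ]
```

View pics/w1.png

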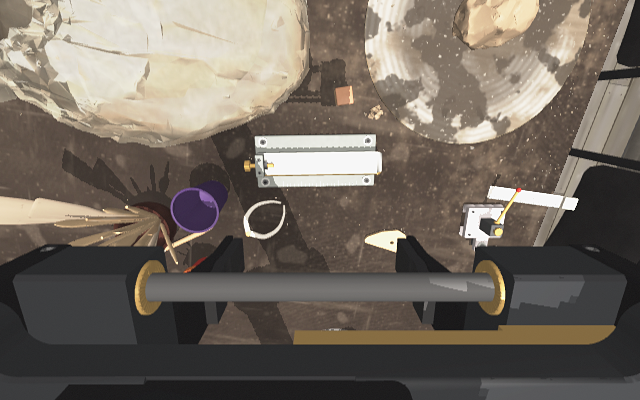

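Request:
servo_tool(
  deltas=[
    {"slide": [-0.43, 1, 0.5], "spin": 0},
    {"slide": [-0.43, 1, 0.5], "spin": 0},
    {"slide": [-0.43, 1, 0.5], "spin": 0},
    {"slide": [-0.43, 1, 0.5], "spin": 0},
    {"slide": [-0.43, 1, 0.5], "spin": 0},
    {"slide": [-0.43, 1, 0.5], "spin": 0},
    {"slide": [-0.43, 1, 0.5], "spin": 0},
    {"slide": [-0.43, 1, 0.5], "spin": 0},
    {"slide": [-0.43, 1, 0.5], "spin": 0},
    {"slide": [-0.43, 1, 0.5], "spin": 0},
  ],
)

```text
time_s: 4.4
tcp_pos: [0.4634, -0.1361, 0.3156]
ee_rot: [[0.985, 0.173, -0.017], [0.173, -0.985, -0.026], [-0.021, 0.023, -1.0]]
wrist_force: [-0.0, -0.5, -0.8]
gripper_width: 0.998
```

Request:
servo_tool(
  deltas=[
    {"slide": [-0.4, 0.9, 0.8], "spin": 0},
    {"slide": [-0.4, 0.9, 0.8], "spin": 0},
    {"slide": [-0.4, 0.9, 0.8], "spin": 0},
    {"slide": [-0.4, 0.7, 0.8], "spin": 0},
    {"slide": [0, 0, 0], "spin": 0},
  ],
)

```text
time_s: 4.9
tcp_pos: [0.436, -0.2294, 0.2339]
ee_rot: [[0.984, 0.177, -0.018], [0.177, -0.984, -0.024], [-0.022, 0.02, -1.0]]
wrist_force: [-0.7, 0.9, -0.4]
gripper_width: 1.0
```

```bash
python3 - <<'E'
from h import *
cap('wrist','w2'); s=sense(); print(s['ee_rot'].round(4),s['tcp_pos'],s['joints'].round(1))
E
```

```text
[[ 0.9839  0.1783 -0.0152]
 [ 0.1779 -0.9837 -0.0251]
 [-0.0194  0.022  -0.9996]] [ 0.43732345 -0.22911967  0.2355247 ] [ -7.6   7.3 -13.4   1.6 -70.  107.3]
```

View pics/w2.png

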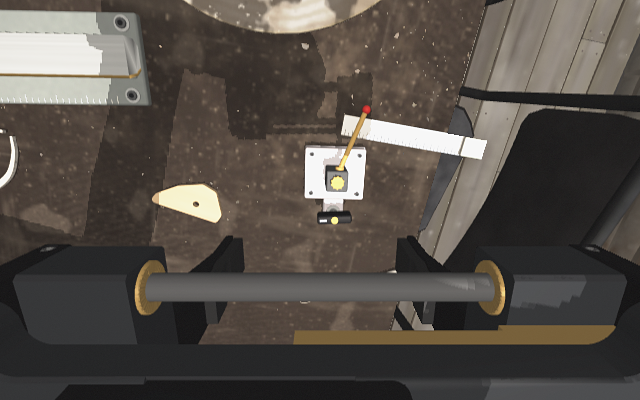

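```bash
python3 - <<'E'
from h import *
crop('w2',290,90,390,235,6,'c5')
crop('w2',0,0,160,110,5,'c6')
E
```

```text
(no output)
```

View pics/c5.png

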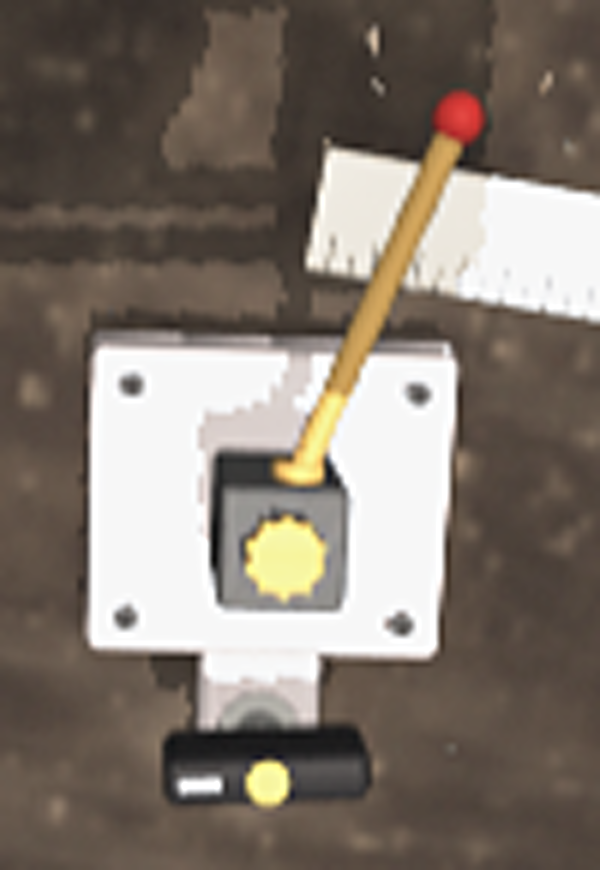

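```bash
python3 - <<'E'
from fit import *
def m(f,ox,oy,s,L): return [(f,ox+(x+.5)/s-.5,oy+(y+.5)/s-.5,p) for x,y,p in L]
h=.013
C=m('w2',290,90,6,[(95,346,(.034,.04,.025)),(455,356,(.034,-.04,.025)),(437,656,(-.034,-.04,.025)),(88,648,(-.034,.04,.025)),(286,556,(0,0,.074)),(460,117,(.083,-.028,.061)),
(219,488,(h,h,.068)),(346,490,(h,-h,.068)),(343,607,(-h,-h,.068)),(218,605,(-h,h,.068))])
q,e,T=fit(C,[.43,-.25,.1]); print(q.round(4),np.degrees(q[2]),e.round(1).tolist())
q,e,T=fit(C,[.43,-.25,.1],0,True); print(q.round(4),np.degrees(q[2]),e.round(1).tolist())
s=sense();R=s['ee_rot']
c=T((0,0,.05)); g=s['tcp_pos']-R[:,2]*r.grasp_offset
print('tool-frame delta units',R.T@(c-g)/.025, 'yaw tooly',np.degrees(np.arctan2(-R[1,1],-R[0,1]))-90)
k=T((-.052,0,.06));print(proj('w2',k))
E
```

```text
[ 0.4364 -0.2537  0.1408] 8.066346153668732 [[-0.6, -0.5], [1.2, -0.0], [0.1, 0.2], [-0.5, -0.2], [-0.0, 0.0], [-1.4, 0.2], [0.4, -0.9], [1.1, -0.5], [0.3, 1.2], [-0.4, 0.9]]
[ 0.4358 -0.254   0.1426 -0.0031] 8.171026152983277 [[-0.4, -0.3], [0.9, 0.0], [-0.1, -0.1], [-0.2, -0.4], [-0.1, -0.1], [-1.8, 0.7], [0.4, -0.9], [1.0, -0.6], [0.2, 1.0], [-0.3, 0.7]]
tool-frame delta units [-0.08885374  0.80186042  8.31555785] yaw tooly 10.275528113574211
[334.283048  219.2365573]
```

Request:
servo_tool(
  deltas=[
    {"slide": [0, 0.2, 1], "spin": 0},
    {"slide": [0, 0.2, 1], "spin": 0},
    {"slide": [0, 0.2, 1], "spin": 0},
    {"slide": [0, 0.2, 1], "spin": 0},
    {"slide": [0, 0, 0.8], "spin": 0},
  ],
)

```text
time_s: 5.45
tcp_pos: [0.451, -0.2491, 0.1223]
ee_rot: [[0.982, 0.188, 0.007], [0.188, -0.982, -0.031], [0.001, 0.032, -0.999]]
wrist_force: [-0.0, -0.4, -0.0]
gripper_width: 0.998
```

Request:
servo_tool(
  deltas=[
    {"slide": [0, 0, 0], "spin": 0.5},
    {"slide": [0, 0, 0], "spin": 0.5},
    {"slide": [0, 0, 0], "spin": 0.5},
    {"slide": [0, 0, 0], "spin": 0.5},
  ],
)

```text
time_s: 5.85
tcp_pos: [0.4556, -0.2443, 0.123]
ee_rot: [[0.996, -0.092, 0.009], [-0.092, -0.995, -0.032], [0.011, 0.031, -0.999]]
wrist_force: [0.6, 0.6, 0.5]
gripper_width: 1.0
```

Request:
servo_tool(
  deltas=[
    {"slide": [-0.2, 0.08, 0], "spin": -0.42},
    {"slide": [-0.2, 0.08, 0], "spin": -0.42},
    {"slide": [-0.2, 0.08, 0], "spin": -0.42},
    {"slide": [-0.2, 0.08, 0], "spin": -0.4},
    {"slide": [0, 0, 0], "spin": 0},
    {"slide": [0, 0, 0], "spin": 0},
  ],
)

```text
time_s: 6.45
tcp_pos: [0.4461, -0.2463, 0.1305]
ee_rot: [[0.987, 0.158, 0.024], [0.159, -0.987, -0.035], [0.018, 0.039, -0.999]]
wrist_force: [-1.2, -0.5, 0.7]
gripper_width: 0.999
```

```bash
cat > tgt.py <<'E'
from h import *
def rep(c,yaw=None):
    s=sense();R=s['ee_rot'];g=s['tcp_pos']-R[:,2]*r.grasp_offset
    print('t',s['time_s'],'units',(R.T@(np.array(c)-g)/.025).round(3),'yaw',(np.degrees(np.arctan2(-R[1,1],-R[0,1]))-90).round(2),'z',R[:,2].round(4),'g',g.round(4),'F',s['wrist_force'].round(1),'M',s['moment'].round(2),s['gripper_width'].round(3))
E
python3 -c "
from tgt import *
rep((.4358,-.254,.05))"
```

```text
Traceback (most recent call last):
  File "tgt.py", line 4, in rep
    print('t',s['time_s'],'units',(R.T@(np.array(c)-g)/.025).round(3),'yaw',(np.degrees(np.arctan2(-R[1,1],-R[0,1]))-90).round(2),'z',R[:,2].round(4),'g',g.round(4),'F',s['wrist_force'].round(1),'M',s['moment'].round(2),s['gripper_width'].round(3))
                                                                                                                                                                                                                            ^^^^^^^^^^^^^^^^^^^^^^^^
AttributeError: 'float' object has no attribute 'round'
```

Request:
servo_tool(
  deltas=[
    {"slide": [-0.2, 0.1, 0], "spin": 0},
    {"slide": [-0.2, 0.1, 0], "spin": 0},
    {"slide": [0, 0, -1], "spin": 0},
    {"slide": [0, 0, -1], "spin": 0},
    {"slide": [0, 0, -1], "spin": 0},
    {"slide": [0, 0, 0], "spin": 0},
    {"slide": [0, 0, 0], "spin": 0},
  ],
)

```text
time_s: 7.15
tcp_pos: [0.434, -0.2501, 0.208]
ee_rot: [[0.988, 0.156, 0.023], [0.156, -0.987, -0.035], [0.017, 0.038, -0.999]]
wrist_force: [-0.5, -0.5, -0.0]
gripper_width: 1.003
```

```bash
sed -i "s/s\['gripper_width'\].round(3)/round(s['gripper_width'],3)/" tgt.py
python3 -c "
from tgt import *
rep((.4358,-.254,.05))"
```

```text
t 7.15 units [-0.063 -0.074  7.069] yaw 8.96 z [ 0.0228 -0.0348 -0.9991] g [ 0.4336 -0.2494  0.2267] F [-0.5 -0.5 -0. ] M [0.07 0.06 0.  ] 1.003
```

Request:
servo_tool(
  deltas=[
    {"slide": [0, 0, 0.5], "spin": 0},
    {"slide": [0, 0, 0.5], "spin": 0},
    {"slide": [0, 0, 0.5], "spin": 0},
    {"slide": [0, 0, 0.5], "spin": 0},
  ],
)

```text
time_s: 7.55
tcp_pos: [0.4343, -0.2522, 0.1554]
ee_rot: [[0.988, 0.154, 0.023], [0.155, -0.987, -0.035], [0.017, 0.038, -0.999]]
wrist_force: [-0.2, -0.3, -0.5]
gripper_width: 1.003
```

Request:
servo_tool(
  deltas=[
    {"slide": [0, 0, 0], "spin": 1},
    {"slide": [0, 0, 0], "spin": -1},
    {"slide": [0, 0, 0], "spin": 1},
    {"slide": [0, 0, 0], "spin": -1},
    {"slide": [0, 0, 0], "spin": 0},
  ],
)

```text
time_s: 8.05
tcp_pos: [0.4281, -0.2514, 0.1469]
ee_rot: [[0.989, 0.147, 0.006], [0.147, -0.989, -0.03], [0.002, 0.031, -1.0]]
wrist_force: [-0.3, 0.0, -0.0]
gripper_width: 1.0
```

```bash

python3 -c "
from tgt import *
rep((.4358,-.254,.05))"
```

```text
t 8.05 units [0.281 0.03  4.628] yaw 8.45 z [ 0.0062 -0.0299 -0.9995] g [ 0.428  -0.2508  0.1656] F [-0.3  0.  -0. ] M [ 0.05 -0.    0.06] 1.0
```

Request:
servo_tool(
  deltas=[
    {"slide": [0, 0, 0], "spin": 1},
    {"slide": [0, 0, 0], "spin": -1},
    {"slide": [0, 0, 0], "spin": 1},
    {"slide": [0, 0, 0], "spin": -1},
    {"slide": [0, 0, 0], "spin": 0},
  ],
)

```text
time_s: 8.55
tcp_pos: [0.4253, -0.2511, 0.1431]
ee_rot: [[0.992, 0.127, -0.001], [0.127, -0.991, -0.028], [-0.004, 0.028, -1.0]]
wrist_force: [0.4, -0.1, -0.1]
gripper_width: 1.001
```

```bash

python3 -c "
from tgt import *
rep((.4358,-.254,.05))"
```

```text
t 8.55 units [0.417 0.065 4.475] yaw 7.32 z [-9.000e-04 -2.790e-02 -9.996e-01] g [ 0.4254 -0.2506  0.1618] F [ 0.4 -0.1 -0.1] M [ 0.02  0.01 -0.05] 1.001
```

Request:
servo_tool(
  deltas=[
    {"slide": [0.2, 0.03, 0.3], "spin": 0},
    {"slide": [0.2, 0.03, 0.4], "spin": 0},
    {"slide": [0, 0, 0.4], "spin": 0},
    {"slide": [0, 0, 0.4], "spin": 0},
    {"slide": [0, 0, 0.4], "spin": 0},
    {"slide": [0, 0, 0.4], "spin": 0},
    {"slide": [0, 0, 0], "spin": 0},
  ],
)

```text
time_s: 9.25
tcp_pos: [0.4345, -0.2527, 0.0781]
ee_rot: [[0.993, 0.116, -0.006], [0.116, -0.993, -0.026], [-0.009, 0.026, -1.0]]
wrist_force: [-0.5, -0.3, -0.1]
gripper_width: 1.0
```

```bash

python3 -c "
from tgt import *
rep((.4358,-.254,.05))"
```

```text
t 9.25 units [0.057 0.029 1.872] yaw 6.69 z [-0.0059 -0.0264 -0.9996] g [ 0.4346 -0.2522  0.0968] F [-0.5 -0.3 -0.1] M [ 0.05  0.03 -0.04] 1.0
```

Request:
servo_tool(
  deltas=[
    {"slide": [0.05, 0.03, 0.4], "spin": -0.17},
    {"slide": [0, 0, 0.4], "spin": 0},
    {"slide": [0, 0, 0.4], "spin": 0},
    {"slide": [0, 0, 0.35], "spin": 0},
    {"slide": [0, 0, 0.2], "spin": 0},
    {"slide": [0, 0, 0], "spin": 0},
  ],
)

```text
time_s: 9.85
tcp_pos: [0.4359, -0.2548, 0.0306]
ee_rot: [[0.99, 0.142, -0.005], [0.142, -0.99, -0.027], [-0.009, 0.026, -1.0]]
wrist_force: [0.3, -0.0, 0.4]
gripper_width: 1.001
```

```bash

python3 -c "
from tgt import *
rep((.4358,-.254,.05)); cap('wrist','w3');cap('side','s3');crop('s3',230,230,350,330,6,'c7')"
```

```text
t 9.85 units [-0.008 -0.013 -0.029] yaw 8.16 z [-0.0054 -0.0267 -0.9996] g [ 0.436  -0.2543  0.0493] F [ 0.3 -0.   0.4] M [0.11 0.02 0.05] 1.001
```

View pics/c7.png

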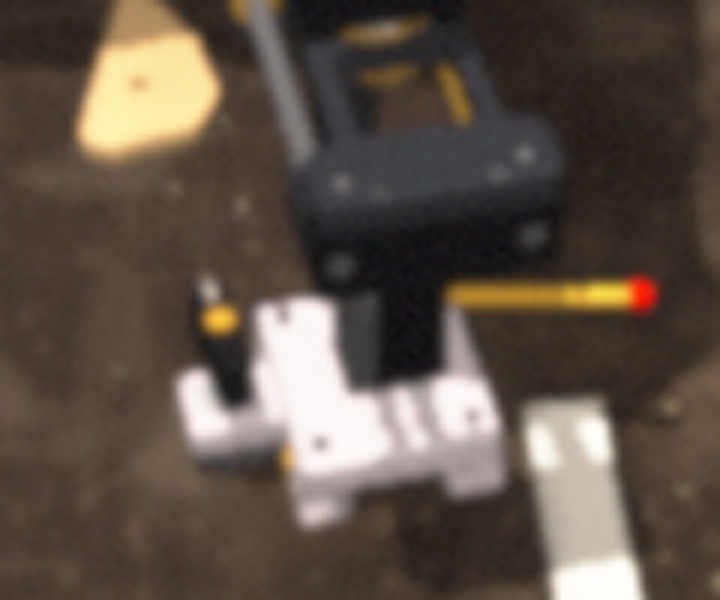

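View pics/w3.png

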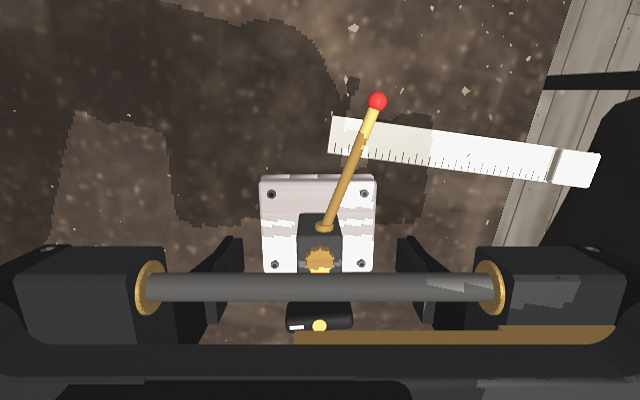

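Request:
servo_tool(
  deltas=[
    {"slide": [0, 0, 0], "spin": 0},
    {"slide": [0, 0, 0], "spin": 0},
    {"slide": [0, 0, 0], "spin": 0},
    {"slide": [0, 0, 0], "spin": 0},
    {"slide": [0, 0, 0], "spin": 0},
    {"slide": [0, 0, 0], "spin": 0},
    {"slide": [0, 0, 0], "spin": 0},
    {"slide": [0, 0, 0], "spin": 0},
  ],
  gripper=255,
)

```text
time_s: 10.75
tcp_pos: [0.438, -0.2553, 0.0333]
ee_rot: [[0.99, 0.142, 0.0], [0.142, -0.989, -0.028], [-0.004, 0.028, -1.0]]
wrist_force: [0.1, -0.2, 0.3]
gripper_width: 0.356
```

```bash

python3 -c "
from tgt import *
rep((.4358,-.254,.05));cap('side','s4');crop('s4',230,230,350,330,6,'c8')"
```

```text
t 10.75 units [-0.083 -0.044  0.078] yaw 8.18 z [ 4.000e-04 -2.820e-02 -9.996e-01] g [ 0.438  -0.2547  0.052 ] F [ 0.1 -0.2  0.3] M [ 0.14 -0.06 -0.03] 0.356
```

View pics/c8.png

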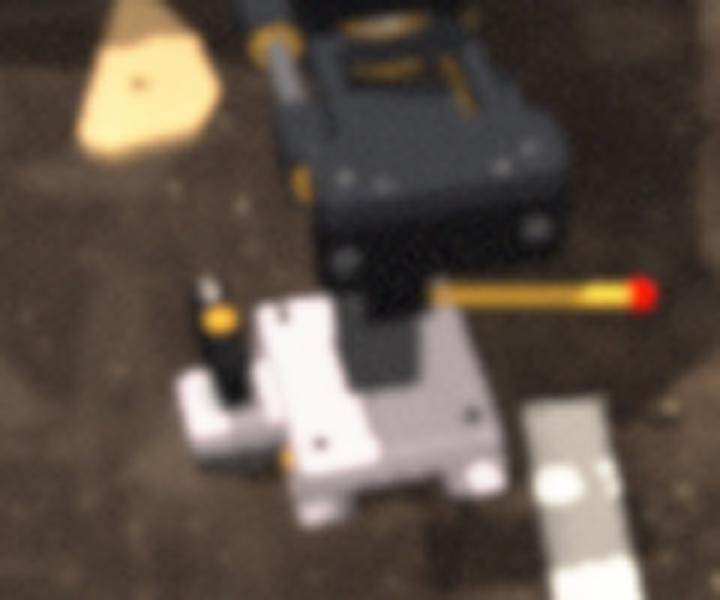

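Request:
servo_tool(
  deltas=[
    {"slide": [-0.1, 0, 0.08], "spin": 0},
    {"slide": [0, 0, 0], "spin": 0},
    {"slide": [0, 0, 0], "spin": 0},
    {"slide": [0, 0, 0], "spin": 0},
  ],
)

```text
time_s: 11.2
tcp_pos: [0.4381, -0.2556, 0.0349]
ee_rot: [[0.989, 0.145, 0.006], [0.145, -0.989, -0.03], [0.001, 0.03, -1.0]]
wrist_force: [-0.1, 1.2, 1.1]
gripper_width: 0.22
```

```bash

python3 -c "
from tgt import *
rep((.4358,-.254,.05));cap('side','s5');crop('s5',230,230,350,330,6,'c9')"
```

```text
t 11.2 units [-0.081 -0.057  0.141] yaw 8.32 z [ 0.0057 -0.03   -0.9995] g [ 0.438  -0.255   0.0536] F [-0.1  1.2  1.1] M [ 0.2  -0.07 -0.01] 0.22
```

View pics/c9.png

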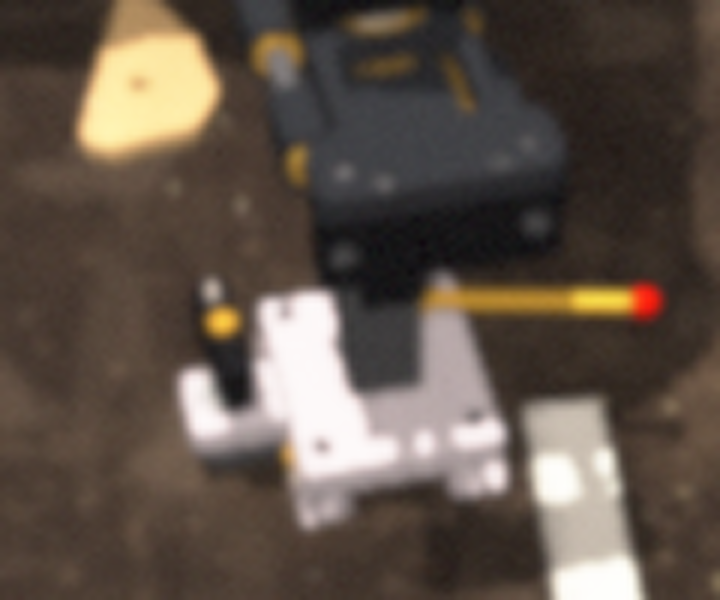

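Request:
servo_tool(
  deltas=[
    {"slide": [0, 0, 0.1], "spin": 0},
    {"slide": [0, 0, 0.1], "spin": 0},
    {"slide": [0, 0, 0.1], "spin": 0},
  ],
)

```text
time_s: 11.55
tcp_pos: [0.4382, -0.2551, 0.0344]
ee_rot: [[0.989, 0.148, 0.004], [0.148, -0.989, -0.031], [-0.001, 0.032, -0.999]]
wrist_force: [-5.5, 7.9, 18.8]
gripper_width: 0.216
```

```bash

python3 -c "
from tgt import *
rep((.4358,-.254,.05));cap('wrist','w6');crop('w6',180,80,460,350,3,'c10')"
```

```text
t 11.55 units [-0.089 -0.039  0.121] yaw 8.49 z [ 0.0039 -0.0314 -0.9995] g [ 0.4381 -0.2546  0.053 ] F [-5.5  7.9 18.8] M [ 1.75  1.6  -0.13] 0.216
```

View pics/c10.png

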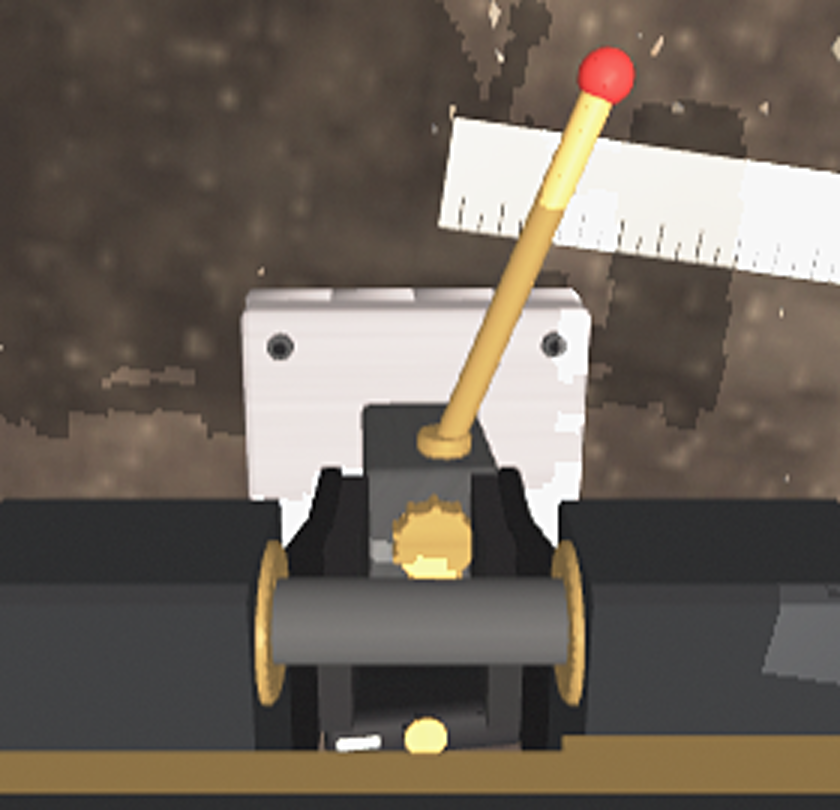

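Request:
servo_tool(
  deltas=[
    {"slide": [0, 0, 0.1], "spin": 0},
    {"slide": [0, 0, 0.1], "spin": 0},
    {"slide": [0, 0, 0.1], "spin": 0},
    {"slide": [0, 0, 0.1], "spin": 0},
    {"slide": [0, 0, 0.1], "spin": 0},
    {"slide": [0, 0, 0.1], "spin": 0},
    {"slide": [0, 0, 0.1], "spin": 0},
    {"slide": [0, 0, 0.1], "spin": 0},
  ],
)

```text
time_s: 12.4
tcp_pos: [0.4381, -0.2548, 0.0341]
ee_rot: [[0.988, 0.153, 0.004], [0.153, -0.988, -0.037], [-0.002, 0.037, -0.999]]
wrist_force: [-5.3, 7.5, 20.2]
gripper_width: 0.212
```

```bash

python3 -c "
from tgt import *
rep((.4358,-.254,.05));cap('side','s7');crop('s7',230,230,350,330,6,'c11')"
```

```text
t 12.4 units [-0.087 -0.022  0.112] yaw 8.81 z [ 0.0035 -0.0368 -0.9993] g [ 0.438  -0.2541  0.0528] F [-5.3  7.5 20.2] M [ 1.74  1.52 -0.2 ] 0.212
```

View pics/c11.png

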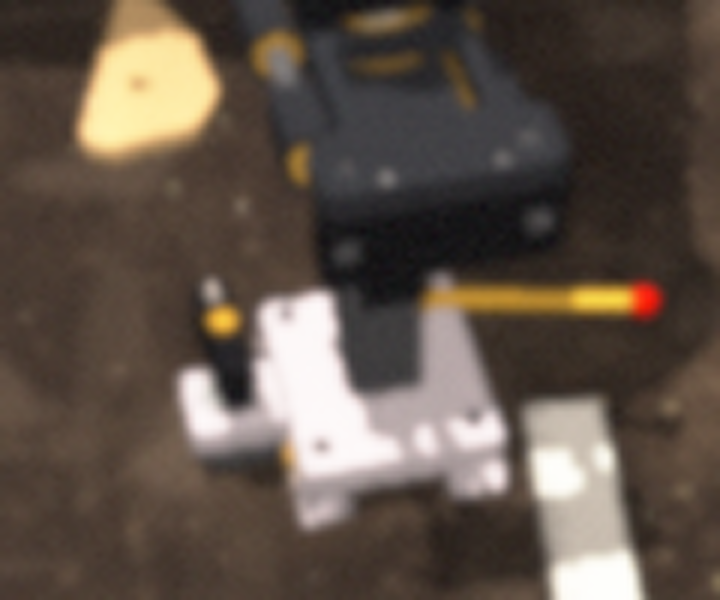

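Request:
servo_tool(
  deltas=[
    {"slide": [0, 0, -0.2], "spin": 0},
    {"slide": [0, 0, -0.4], "spin": 0},
    {"slide": [0, 0, -0.5], "spin": 0},
    {"slide": [0, 0, -0.5], "spin": 0},
    {"slide": [0, 0, -0.5], "spin": 0},
    {"slide": [0, 0, -0.5], "spin": 0},
    {"slide": [0, 0, 0], "spin": 0},
  ],
)

```text
time_s: 13.15
tcp_pos: [0.4304, -0.2501, 0.095]
ee_rot: [[0.989, 0.148, -0.014], [0.148, -0.989, -0.029], [-0.018, 0.027, -0.999]]
wrist_force: [1.0, -0.0, -7.0]
gripper_width: 0.218
```

```bash

python3 -c "
from tgt import *
rep((.4358,-.254,.05));cap('side','s8');crop('s8',230,210,350,310,6,'c12');cap('wrist','w8');crop('w8',180,80,460,350,3,'c13')"
```

```text
t 13.15 units [0.225 0.137 2.549] yaw 8.52 z [-0.0137 -0.0291 -0.9995] g [ 0.4306 -0.2496  0.1137] F [ 1. -0. -7.] M [ 0.13 -0.52 -0.02] 0.218
```

View pics/c12.png

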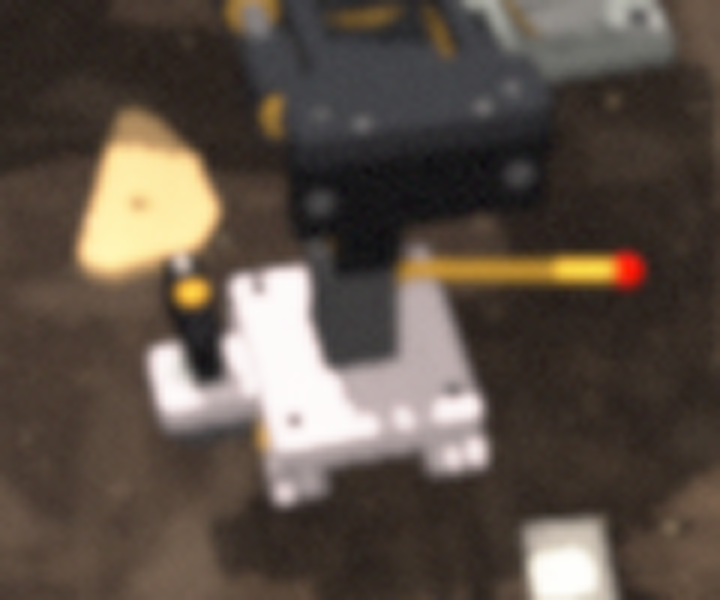

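View pics/c13.png

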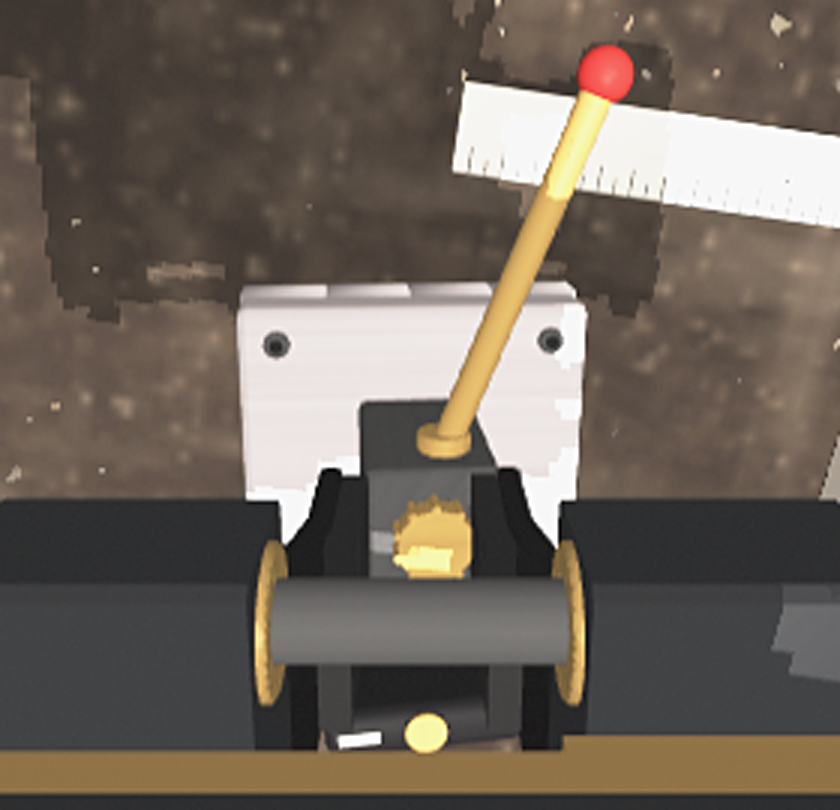

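```bash

python3 -c "
from tgt import *
crop('w1',235,125,395,200,5,'c14')"
```

```text
(no output)
```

View pics/c14.png

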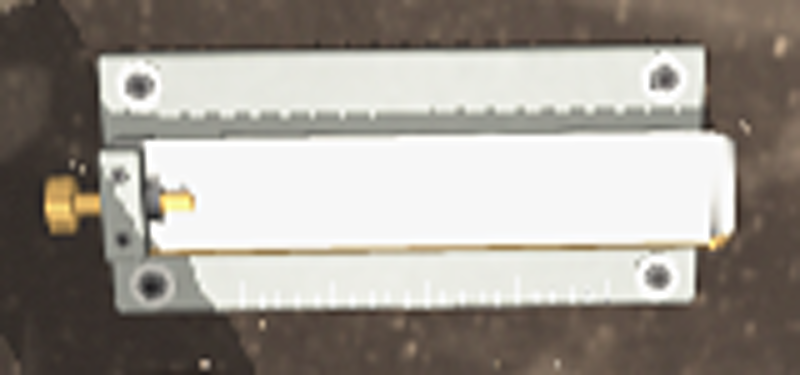

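View pics/c6.png

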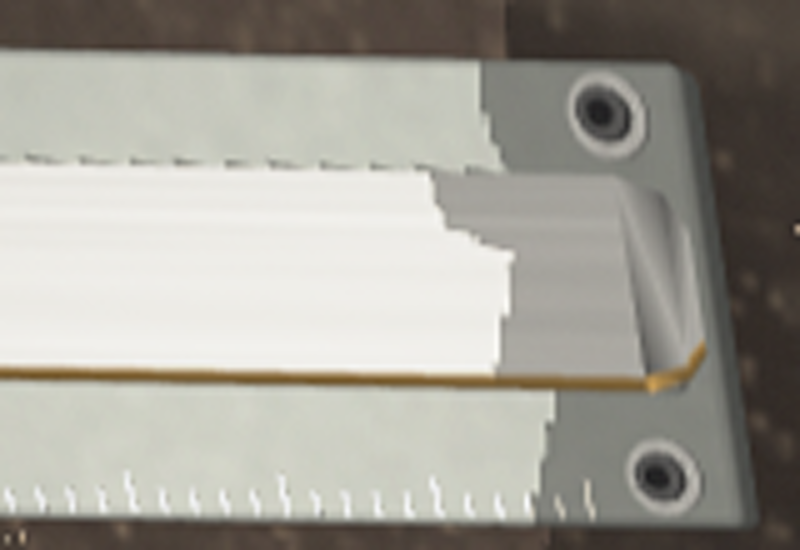

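```bash
python3 - <<'E'
from fit import *
def m(f,ox,oy,s,L): return [(f,ox+(x+.5)/s-.5,oy+(y+.5)/s-.5,p) for x,y,p in L]
R=m('top0',215,170,6,[(108,138,(.052,.128,.012)),(627,62,(.052,-.112,.012)),(660,288,(-.052,-.112,.012)),(133,364,(-.052,.128,.012))])
Rs=m('side0',270,145,6,[(68,180,(-.052,.128,.012)),(283,150,(.052,.128,.012)),(432,430,(.052,-.112,.012)),(205,468,(-.052,-.112,.012))])
W=m('w1',235,125,5,[(98,54,(.052,.128,.012)),(704,46,(.052,-.112,.012)),(693,300,(-.052,-.112,.012)),(117,311,(-.052,.128,.012)),(143,141,(.022,.106,.042)),(705,131,(.022,-.110,.042)),(155,250,(-.022,.106,.042)),(705,243,(-.022,-.110,.042))])
V=m('w2',0,0,5,[(615,178,(.022,-.11,.042)),(645,380,(-.022,-.11,.042)),(685,65,(.052,-.112,.012)),(757,525,(-.052,-.112,.012))])
for n,A in [('W',W),('V',V),('W+V',W+V),('all',R+Rs+W+V)]:
    q,e,T=fit(A,[.5,.1,.15]); print(n,q.round(4),np.degrees(q[2]).round(2),'mouth',T((0,-.119,.042)).round(4),e.round(1).tolist())
for f,u,v in [('top0',215+190/6,170+226/6),('w1',235+193/5,125+201/5)]:
    w=atz(f,u,v,.050); c,s=np.cos(q[2]),np.sin(q[2]); d=w[:2]-q[:2]; print('tip',w,c*d[0]+s*d[1],-s*d[0]+c*d[1])
np.save('rail.npy',q)
E
```

```text
W [0.5128 0.114  0.1629] 9.34 mouth [ 0.5321 -0.0034  0.042 ] [[-1.0, -0.3], [0.3, -0.5], [0.4, 0.2], [-0.9, 0.1], [0.0, -0.2], [1.5, -0.0], [-0.8, 0.9], [0.6, 0.3]]
V [0.5134 0.1127 0.1625] 9.31 mouth [ 0.5326 -0.0048  0.042 ] [[0.8, -0.6], [1.5, 1.9], [-1.0, -1.0], [-2.0, 0.5]]
W+V [0.513  0.1134 0.1631] 9.34 mouth [ 0.5323 -0.004   0.042 ] [[-0.7, -0.3], [0.7, -0.5], [0.7, 0.1], [-0.6, 0.0], [0.4, -0.3], [1.9, -0.1], [-0.5, 0.8], [0.9, 0.2], [0.1, -0.4], [0.9, 2.1], [-1.6, -0.8], [-2.6, 0.6]]
all [0.5125 0.1132 0.1648] 9.44 mouth [ 0.5321 -0.0042  0.042 ] [[-0.6, -0.6], [0.1, -1.4], [0.5, -1.6], [-0.2, -0.6], [0.5, -0.9], [-0.1, -0.8], [1.5, -0.6], [-0.8, -0.5], [-0.7, 0.0], [0.7, -0.4], [0.8, 0.2], [-0.5, 0.3], [0.4, 0.1], [1.9, 0.0], [-0.4, 1.1], [1.0, 0.4], [0.2, -0.1], [1.0, 2.3], [-1.6, -0.6], [-2.4, 0.8]]
tip [0.49423701 0.19869545 0.05      ] -0.004037223849427177 0.0873104293183157
tip [0.49780263 0.19959223 0.05      ] -0.00037279272053651266 0.0876101725755888
```

```bash
cat > fit6.py <<'E'
from h import *
from scipy.optimize import least_squares
from scipy.spatial.transform import Rotation as Ro
def m(f,ox,oy,s,L): return [(f,ox+(x+.5)/s-.5,oy+(y+.5)/s-.5,p) for x,y,p in L]
def fit6(obs,x0,tilt=(0,0),wt=200.):
    def T(q,p): return np.array(q[:3])+Ro.from_euler('ZYX',[q[3],q[4],q[5]]).as_matrix()@np.array(p)
    f=lambda q: np.concatenate([proj(o[0],T(q,o[3]))-np.array(o[1:3]) for o in obs]+[wt*(np.array(q[4:6])-np.array(tilt))])
    s=least_squares(f,x0,loss='soft_l1'); return s.x,f(s.x)[:-2].reshape(-1,2)
E
python3 - <<'E'
from fit6 import *
h=.013
for n,L in [('w8',[(240,305,(.034,.04,.025)),(586,307,(.034,-.04,.025)),(606,73,(.083,-.028,.061)),(370,471,(h,h,.068)),(434,538,(0,0,.073))]),('w6',[(243,309,(.034,.04,.025)),(589,310,(.034,-.04,.025)),(607,74,(.083,-.028,.061)),(370,471,(h,h,.068)),(434,538,(0,0,.073))])]:
    A=m(n,180,80,3,L)
    for wt in (300,30,5):
        q,e=fit6(A,[.43,-.25,.06 if n=='w8' else 0,.15,0,0],(.018,.002) if n=='w8' else (0,0),wt); print(n,wt,q.round(4),e.round(1).tolist())
E
```

```text
w8 300 [ 0.4285 -0.2513  0.0623  0.1312  0.0178  0.0037] [[2.5, -0.2], [6.6, 0.2], [-1.0, -0.0], [-2.0, -1.6], [0.1, 1.5]]
w8 30 [ 0.4279 -0.2476  0.0616  0.1197  0.0214  0.0655] [[-0.6, -0.3], [2.6, -0.1], [-0.5, 0.8], [-0.9, -2.0], [1.3, 0.7]]
w8 5 [ 0.4276 -0.2467  0.0616  0.117   0.0244  0.0802] [[-1.3, -0.2], [1.7, -0.1], [-0.4, 0.9], [-0.6, -2.1], [1.7, 0.5]]
w6 300 [ 4.374e-01 -2.566e-01  3.200e-03  1.318e-01  2.000e-04  1.500e-03] [[1.2, -0.8], [5.5, -0.2], [-1.2, 0.3], [-1.9, -0.7], [0.3, 2.4]]
w6 30 [ 0.4363 -0.254   0.0023  0.1218  0.015   0.0486] [[-0.6, -0.7], [2.6, -0.1], [-0.8, 0.9], [-0.6, -1.8], [1.6, 1.1]]
w6 5 [ 0.4359 -0.2533  0.0025  0.1188  0.0228  0.0621] [[-1.2, -0.6], [1.7, 0.1], [-0.7, 0.8], [-0.3, -2.1], [1.9, 0.7]]
```

Request:
servo_tool(
  deltas=[
    {"slide": [0, 0, 0.5], "spin": 0},
    {"slide": [0, 0, 0.6], "spin": 0},
    {"slide": [0, 0, 0.6], "spin": 0},
    {"slide": [0, 0, 0.4], "spin": 0},
    {"slide": [0, 0, 0.2], "spin": 0},
    {"slide": [0, 0, 0.08], "spin": 0},
  ],
)

```text
time_s: 13.85
tcp_pos: [0.4253, -0.2504, 0.035]
ee_rot: [[0.988, 0.15, -0.026], [0.149, -0.988, -0.028], [-0.03, 0.023, -0.999]]
wrist_force: [-4.5, 4.5, 10.6]
gripper_width: 0.219
```

Request:
servo_tool(
  deltas=[
    {"slide": [0, 0, 0], "spin": 0},
    {"slide": [0, 0, 0], "spin": 0},
    {"slide": [0, 0, 0.05], "spin": 0},
  ],
  gripper=150,
)

```text
time_s: 14.15
tcp_pos: [0.428, -0.2512, 0.0364]
ee_rot: [[0.988, 0.152, -0.021], [0.151, -0.988, -0.03], [-0.025, 0.027, -0.999]]
wrist_force: [0.5, 0.2, -0.2]
gripper_width: 0.38
```

```bash

python3 -c "
from tgt import *
rep((.4358,-.254,.05));cap('wrist','w9');crop('w9',180,80,460,350,3,'c15')"
```

```text
t 14.15 units [0.278 0.174 0.2  ] yaw 8.75 z [-0.0208 -0.0303 -0.9993] g [ 0.4284 -0.2506  0.055 ] F [ 0.5  0.2 -0.2] M [ 0.01 -0.04 -0.04] 0.38
```

View pics/c15.png

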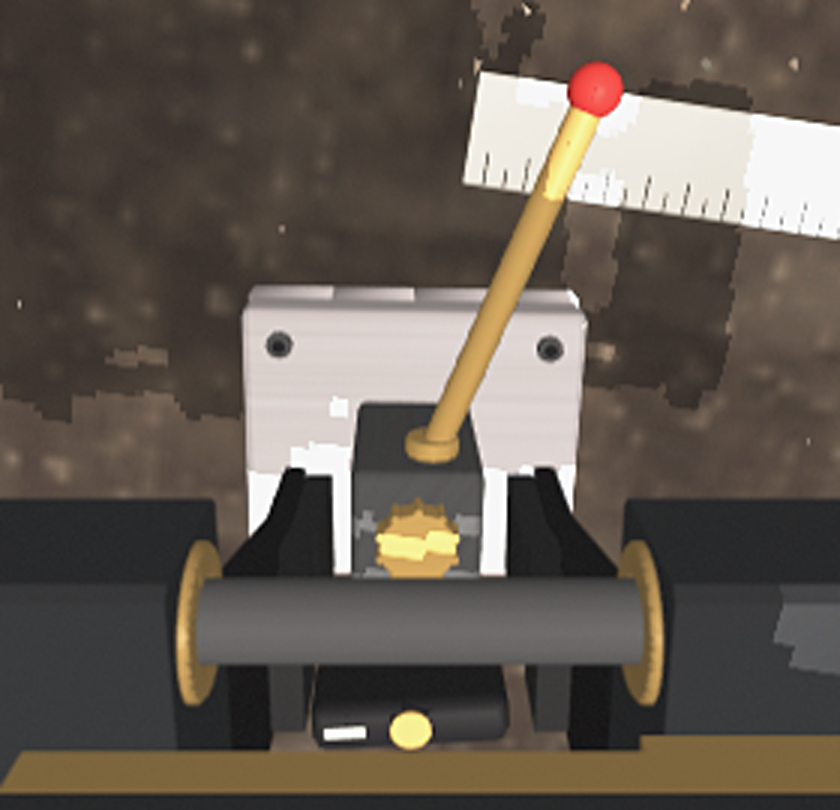

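```bash
python3 - <<'E'
from fit6 import *
h=.013
A=m('w9',180,80,3,[(244,309,(.034,.04,.025)),(587,310,(.034,-.04,.025)),(597,89,(.083,-.028,.061)),(357,471,(h,h,.068)),(480,471,(h,-h,.068)),(418,545,(0,0,.074)),(410,730,(-.052,0,.061))])
for wt in (300,30,5):
    q,e=fit6(A,[.43,-.25,0,.15,0,0],(0,0),wt); print(wt,q.round(4),e.round(1).tolist())
s=sense();R=s['ee_rot'];g=s['tcp_pos']-R[:,2]*.0187
print(R.T@(q[:3]+[0,0,.048]-g)/.025)
E
```

```text
300 [ 4.254e-01 -2.505e-01 -4.000e-04  1.199e-01 -2.000e-04  3.000e-04] [[-0.7, -1.5], [1.9, 1.1], [-2.0, 0.6], [-1.5, -0.9], [2.9, -0.1], [0.5, 0.2], [0.1, 0.0]]
30 [ 4.255e-01 -2.500e-01 -3.000e-04  1.182e-01 -2.700e-03  1.000e-02] [[-1.1, -1.6], [1.5, 0.9], [-1.6, 0.7], [-1.2, -0.8], [3.1, -0.1], [0.8, 0.3], [0.1, -0.1]]
5 [ 4.255e-01 -2.497e-01 -3.000e-04  1.174e-01 -3.200e-03  1.460e-02] [[-1.4, -1.6], [1.2, 0.9], [-1.5, 0.7], [-1.1, -0.8], [3.2, -0.1], [1.0, 0.3], [0.0, -0.1]]
[-0.09524053 -0.05890011  0.28225321]
```

Request:
servo_tool(
  deltas=[
    {"slide": [-0.1, -0.03, 0.15], "spin": 0.2},
    {"slide": [0, 0, 0.15], "spin": 0},
  ],
)

```text
time_s: 14.4
tcp_pos: [0.4256, -0.2514, 0.0282]
ee_rot: [[0.992, 0.122, -0.02], [0.121, -0.992, -0.031], [-0.024, 0.028, -0.999]]
wrist_force: [0.6, 1.3, 0.6]
gripper_width: 0.411
```

Request:
servo_tool(
  deltas=[
    {"slide": [0, 0, 0.04], "spin": 0},
    {"slide": [0, 0, 0.02], "spin": 0},
    {"slide": [0, 0, 0], "spin": 0},
    {"slide": [0, 0, 0], "spin": 0},
  ],
  gripper=255,
)

```text
time_s: 14.8
tcp_pos: [0.4248, -0.2514, 0.0255]
ee_rot: [[0.992, 0.122, -0.023], [0.121, -0.992, -0.03], [-0.026, 0.027, -0.999]]
wrist_force: [-0.4, 1.0, 0.2]
gripper_width: 0.294
```

```bash

python3 -c "
from tgt import *
rep((.4255,-.25,.05));cap('wrist','w10');crop('w10',180,80,460,350,3,'c16')"
```

```text
t 14.8 units [ 0.01  -0.025 -0.233] yaw 7.02 z [-0.0228 -0.0302 -0.9993] g [ 0.4252 -0.2508  0.0442] F [-0.4  1.   0.2] M [0.16 0.03 0.05] 0.294
```

View pics/c16.png

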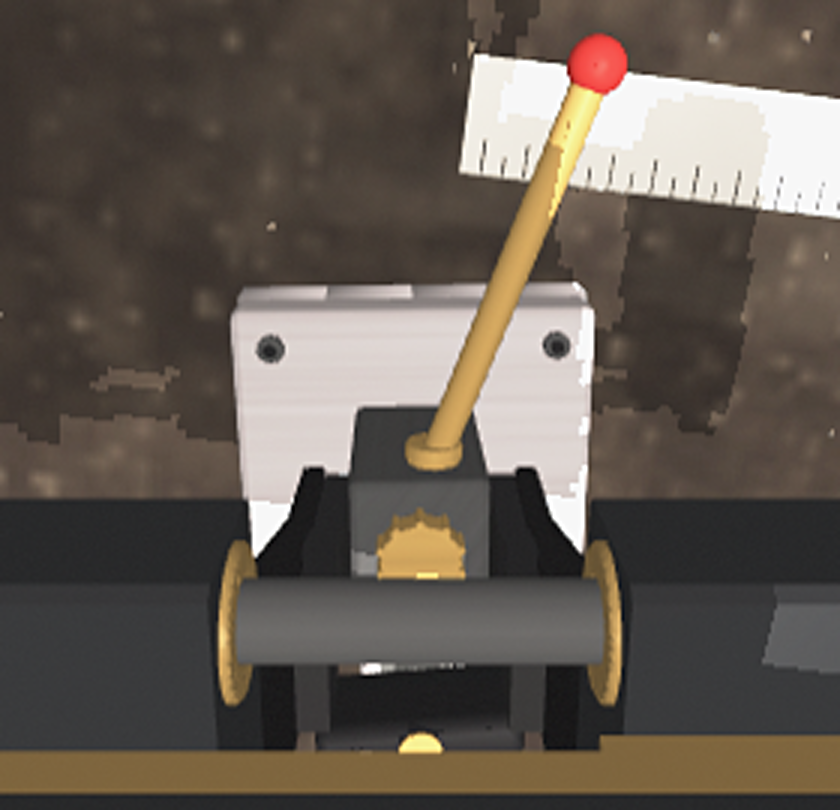

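Request:
servo_tool(
  deltas=[
    {"slide": [0, 0, -0.05], "spin": 0},
    {"slide": [0, 0, -0.05], "spin": 0},
    {"slide": [0, 0, 0], "spin": 0},
  ],
)

```text
time_s: 15.15
tcp_pos: [0.4223, -0.2504, 0.0258]
ee_rot: [[0.992, 0.12, -0.027], [0.119, -0.992, -0.028], [-0.03, 0.024, -0.999]]
wrist_force: [0.8, -0.1, -7.3]
gripper_width: 0.293
```

```bash

python3 -c "
from tgt import *
rep((.4255,-.25,.05));cap('wrist','w11');crop('w11',180,80,460,350,3,'c17')"
```

```text
t 15.15 units [ 0.1    0.023 -0.222] yaw 6.89 z [-0.0272 -0.0277 -0.9992] g [ 0.4228 -0.2499  0.0445] F [ 0.8 -0.1 -7.3] M [ 0.06 -0.16  0.03] 0.293
```

View pics/c17.png

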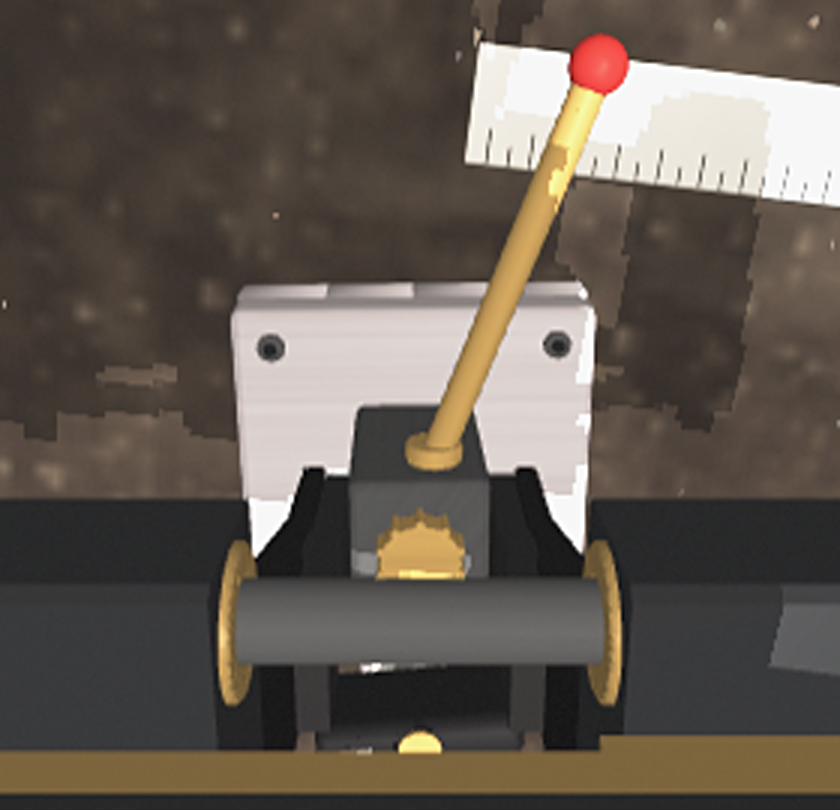

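```bash
python3 - <<'E'
from fit6 import *
h=.013
A=m('w11',180,80,3,[(233,309,(.034,.04,.025)),(596,309,(.034,-.04,.025)),(599,64,(.083,-.028,.061)),(355,480,(h,h,.068)),(485,480,(h,-h,.068)),(421,560,(0,0,.074)),(420,748,(-.052,0,.061))])
s=sense();R=s['ee_rot'];g=s['tcp_pos']-R[:,2]*.0187
for wt in (300,30,5):
    q,e=fit6(A,[.43,-.25,0,.15,0,0],(0,0),wt); print(wt,q.round(4),e.round(1).tolist())
    Rc=Ro.from_euler('ZYX',q[3:]).as_matrix(); print('carr in tool pos',(R.T@(q[:3]-s['tcp_pos'])).round(4),'rot', (R.T@Rc).round(3).tolist())
E
```

```text
300 [ 4.224e-01 -2.497e-01 -1.000e-03  1.113e-01 -3.000e-04  3.000e-04] [[-0.2, -0.6], [1.8, -0.4], [-1.3, 2.3], [-1.7, -0.3], [3.2, -0.5], [0.6, -0.1], [-0.4, 0.8]]
carr in tool pos [ 0.0013 -0.0012  0.0267] rot [[0.999, 0.008, -0.031], [0.009, -1.0, 0.024], [-0.031, -0.025, -0.999]]
30 [ 0.4225 -0.2494 -0.0013  0.1099 -0.004   0.0072] [[-0.4, -0.7], [1.4, -0.5], [-1.0, 2.7], [-1.4, -0.2], [3.3, -0.4], [0.8, -0.0], [-0.4, 0.5]]
carr in tool pos [ 0.0014 -0.0016  0.0269] rot [[0.999, 0.009, -0.035], [0.01, -0.999, 0.031], [-0.035, -0.031, -0.999]]
5 [ 0.4225 -0.2492 -0.0014  0.1095 -0.0044  0.0092] [[-0.5, -0.6], [1.3, -0.5], [-1.0, 2.8], [-1.3, -0.2], [3.4, -0.4], [0.9, -0.0], [-0.5, 0.5]]
carr in tool pos [ 0.0014 -0.0017  0.027 ] rot [[0.999, 0.01, -0.035], [0.011, -0.999, 0.033], [-0.035, -0.033, -0.999]]
```

Request:
servo_tool(
  deltas=[
    {"slide": [0, 0, -0.4], "spin": 0},
    {"slide": [0, 0, -0.6], "spin": 0},
    {"slide": [0.2, -0.3, -0.6], "spin": -0.05},
    {"slide": [0.5, -0.6, -0.4], "spin": -0.05},
    {"slide": [0.6, -0.7, 0], "spin": -0.05},
    {"slide": [0.6, -0.7, 0], "spin": -0.05},
    {"slide": [0.6, -0.7, 0], "spin": -0.05},
    {"slide": [0.6, -0.7, 0], "spin": -0.05},
    {"slide": [0.6, -0.7, 0], "spin": -0.05},
    {"slide": [0.5, -0.5, 0], "spin": 0},
  ],
)

```text
time_s: 16.2
tcp_pos: [0.5094, -0.1083, 0.0749]
ee_rot: [[0.986, 0.163, -0.029], [0.163, -0.986, -0.025], [-0.033, 0.019, -0.999]]
wrist_force: [-0.2, 1.0, -6.2]
gripper_width: 0.294
```

```bash
cat > carr.py <<'E'
from h import *
def carr():
    s=sense();R=s['ee_rot']
    o=s['tcp_pos']+R@np.array([.0013,-.0014,.0267])
    yaw=np.arctan2(-R[1,1],-R[0,1])-np.pi/2
    q=np.array([.5130,.1134,np.radians(9.3)])
    c,sn=np.cos(q[2]),np.sin(q[2]);d=o[:2]-q[:2]
    print('t',round(s['time_s'],2),'carriage in rail x,y,z mm',round(1e3*(c*d[0]+sn*d[1]),1),round(1e3*(-sn*d[0]+c*d[1]),1),round(1e3*o[2],1),'tool yaw',np.degrees(yaw).round(2),'z',R[:,2].round(4),'F',s['wrist_force'].round(1),'M',s['moment'].round(2),round(s['gripper_width'],3), 'joints',s['joints'].round(0))
E
python3 -c "
from carr import *
carr()"
```

```text
t 16.2 carriage in rail x,y,z mm -38.9 -217.3 48.2 tool yaw 9.41 z [-0.0291 -0.0245 -0.9993] F [-0.2  1.  -6.2] M [ 0.06 -0.22  0.03] 0.294 joints [  7.  19. -23.   2. -50.  92.]
```

Request:
servo_tool(
  deltas=[
    {"slide": [0.4, -0.3, 0], "spin": 0},
    {"slide": [0.4, -0.3, 0], "spin": 0},
    {"slide": [0.4, -0.3, 0.1], "spin": 0},
    {"slide": [0.3, -0.2, 0.1], "spin": 0},
    {"slide": [0, 0, 0], "spin": 0},
    {"slide": [0, 0, 0], "spin": 0},
  ],
)

```text
time_s: 16.8
tcp_pos: [0.5446, -0.0723, 0.0673]
ee_rot: [[0.986, 0.164, -0.031], [0.163, -0.986, -0.025], [-0.034, 0.019, -0.999]]
wrist_force: [-0.3, -0.0, -6.1]
gripper_width: 0.298
```

```bash
python3 -c "
from carr import *
carr()
cap('wrist','w12');cap('side','s12');crop('s12',230,130,390,290,5,'c18')"
```

```text
t 16.8 carriage in rail x,y,z mm 1.6 -187.5 40.6 tool yaw 9.43 z [-0.0305 -0.0248 -0.9992] F [-0.3 -0.  -6.1] M [ 0.03 -0.16  0.01] 0.298 joints [ 10.  22. -19.   1. -51.  88.]
```

View pics/w12.png

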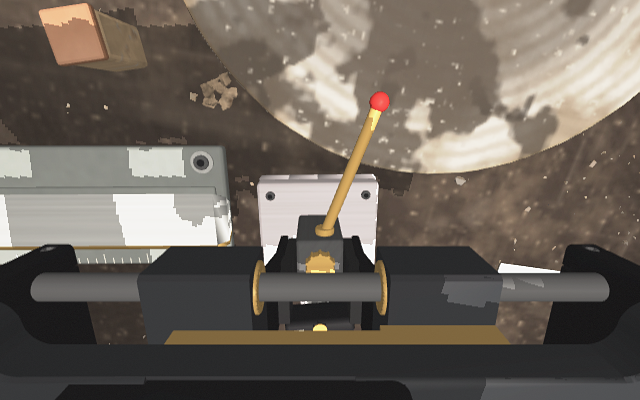

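View pics/c18.png

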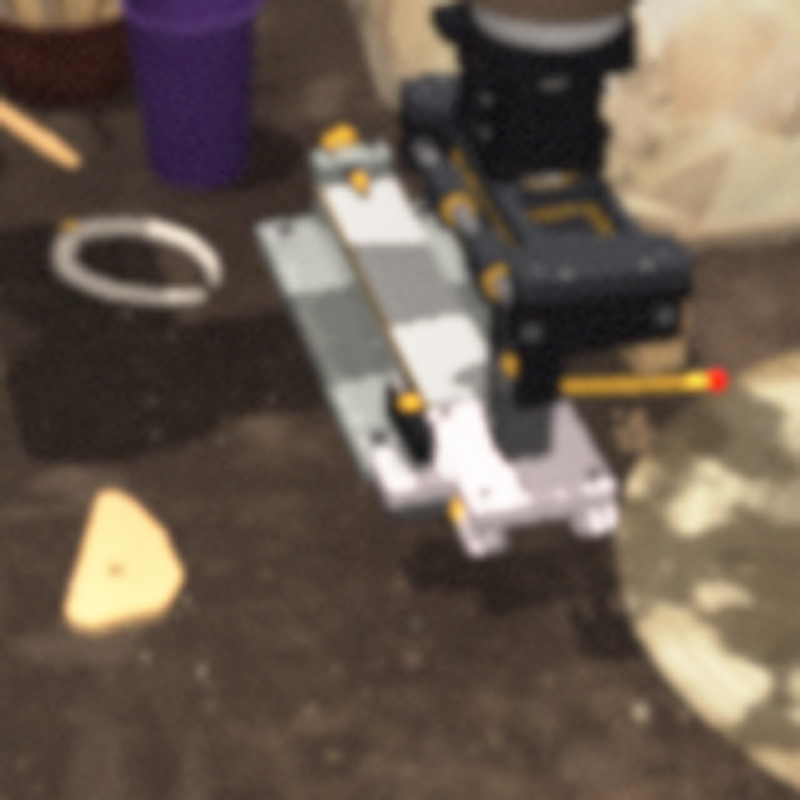

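```bash
python3 -c "
from h import *
crop('w12',0,120,260,260,3,'c19');crop('w12',180,80,460,350,3,'c20')"
```

```text
(no output)
```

View pics/c19.png

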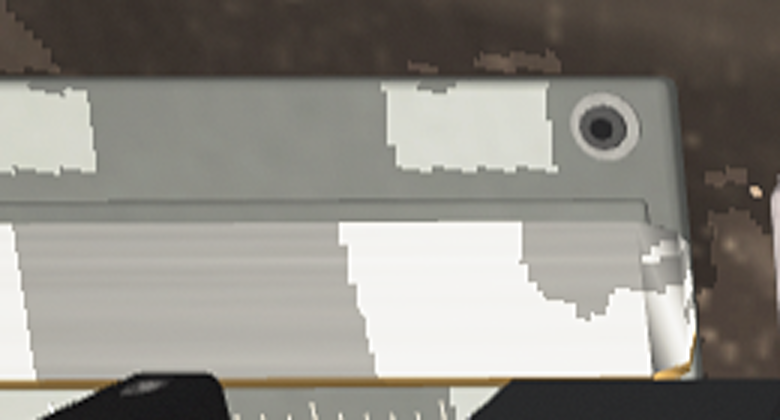

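View pics/c20.png

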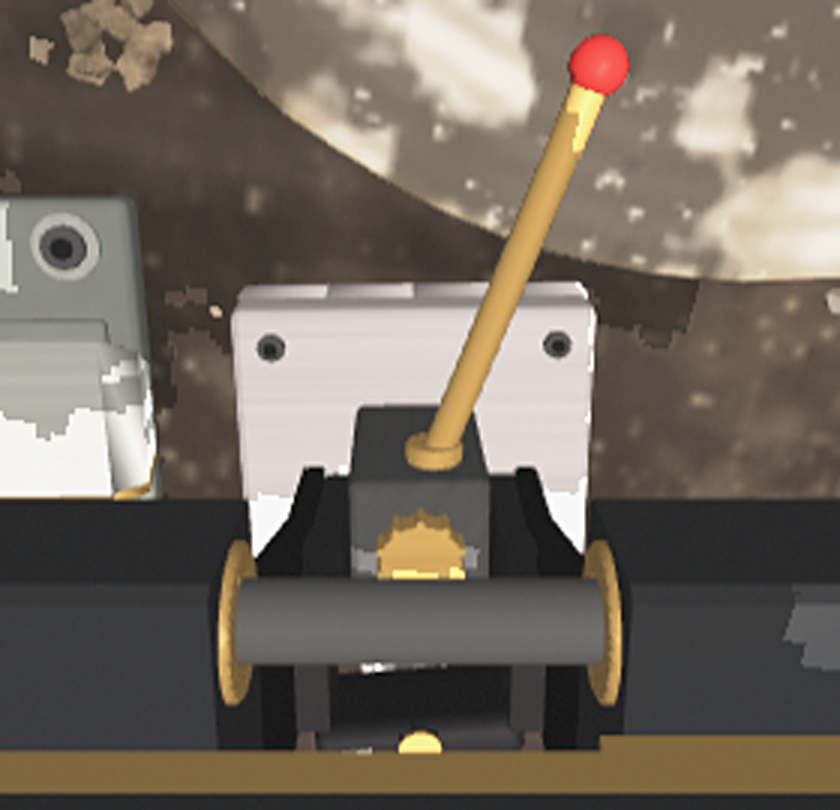

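```bash
python3 - <<'E'
from h import *
f='w12'
P=lambda x,y,z: atz(f,(x+.5)/3-.5,120+(y+.5)/3-.5,z)
L={'top+x':(P(5,221,.042),P(635,223,.042),.022),'top-x':(P(5,381,.042),P(650,380,.042),-.022),'foot+x':(P(60,77,.012),P(660,78,.012),.052)}
for yaw in (9.3,):
  c,s=np.cos(np.radians(yaw)),np.sin(np.radians(yaw))
  for k,(a,b,x) in L.items():
    d=a-b; print(k,'yaw',np.degrees(np.arctan2(-d[0],d[1])).round(2),'rail-frame x err of each (mm):',[round(1e3*(c*(p[0]-.513)+s*(p[1]-.1134)-x),1) for p in(a,b)])
for p in (P(643,224,.042),P(652,379,.042)): print('shoulder y',-s*(p[0]-.513)+c*(p[1]-.1134))
E
```

```text
top+x yaw 8.86 rail-frame x err of each (mm): [np.float64(0.1), np.float64(-1.1)]
top-x yaw 8.94 rail-frame x err of each (mm): [np.float64(1.8), np.float64(0.7)]
foot+x yaw 9.13 rail-frame x err of each (mm): [np.float64(0.5), np.float64(0.0)]
shoulder y -0.11152191638160022
shoulder y -0.10950066626944602
```

Request:
servo_tool(
  deltas=[
    {"slide": [-0.07, 0, 0.2], "spin": 0},
    {"slide": [0, 0, 0.19], "spin": 0},
    {"slide": [0, 0, 0], "spin": 0},
    {"slide": [0, 0, 0], "spin": 0},
  ],
)

```text
time_s: 17.3
tcp_pos: [0.541, -0.0743, 0.057]
ee_rot: [[0.986, 0.162, -0.031], [0.161, -0.987, -0.025], [-0.035, 0.019, -0.999]]
wrist_force: [0.1, -1.2, -5.6]
gripper_width: 0.293
```

```bash
python3 -c "
from carr import *
carr()
cap('side','s13');crop('s13',270,170,370,260,7,'c21')"
```

```text
t 17.3 carriage in rail x,y,z mm -2.3 -188.8 30.3 tool yaw 9.31 z [-0.0312 -0.0248 -0.9992] F [ 0.1 -1.2 -5.6] M [ 0.12 -0.21 -0.  ] 0.293 joints [ 10.  23. -20.   1. -49.  88.]
```

View pics/c21.png

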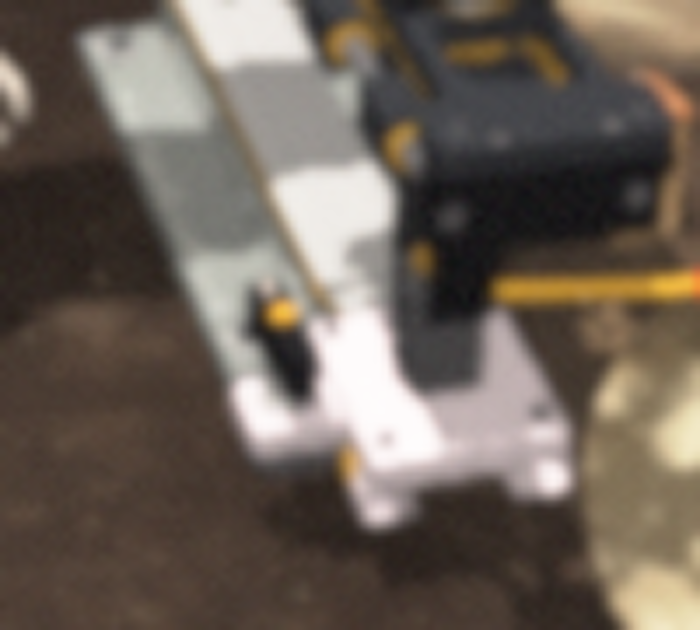

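Request:
servo_tool(
  deltas=[
    {"slide": [0.08, -0.3, -0.03], "spin": 0},
    {"slide": [0, -0.3, 0], "spin": 0},
    {"slide": [0, -0.2, 0], "spin": 0},
    {"slide": [0, 0, 0], "spin": 0},
  ],
)

```text
time_s: 17.75
tcp_pos: [0.5402, -0.0521, 0.0578]
ee_rot: [[0.986, 0.162, -0.03], [0.161, -0.987, -0.024], [-0.033, 0.019, -0.999]]
wrist_force: [0.0, -0.4, -5.4]
gripper_width: 0.293
```

```bash
python3 -c "
from carr import *
carr()
cap('wrist','w14');crop('w14',100,120,340,270,3,'c22')"
```

```text
t 17.75 carriage in rail x,y,z mm 0.5 -166.9 31.1 tool yaw 9.31 z [-0.0299 -0.0244 -0.9993] F [ 0.  -0.4 -5.4] M [ 0.08 -0.2   0.01] 0.293 joints [ 12.  23. -20.   1. -49.  86.]
```

View pics/c22.png

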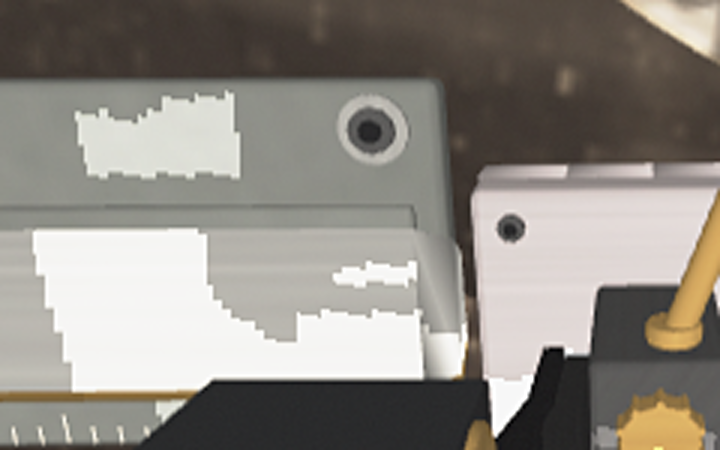

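```bash
python3 - <<'E'
from h import *
f='w14'
P=lambda x,y,z: atz(f,100+(x+.5)/3-.5,120+(y+.5)/3-.5,z)
c,s=np.cos(np.radians(9.05)),np.sin(np.radians(9.05))
X=lambda p:1e3*(c*(p[0]-.513)+s*(p[1]-.1134)); Y=lambda p:1e3*(-s*(p[0]-.513)+c*(p[1]-.1134))
for n,p in [('top+x L',P(5,229,.042)),('top+x R',P(412,231,.042)),('strip-x L',P(5,396,.041)),('foot L',P(5,78,.012)),('foot R',P(430,80,.012)),('shoulder',P(414,231,.042)),('mouth end',P(458,245,.040)),('carr corner',P(476,189,.0565)),('carr edge right',P(715,187,.0565))]: print(n,X(p).round(1),Y(p).round(1))
E
```

```text
top+x L 21.8 -15.9
top+x R 21.1 -109.9
strip-x L -21.6 -6.0
foot L 52.6 -3.2
foot R 52.2 -109.9
shoulder 21.1 -110.4
mouth end 17.0 -120.0
carr corner 34.9 -128.1
carr edge right 35.3 -179.6
```

Request:
servo_tool(
  deltas=[
    {"slide": [-0.04, -0.2, 0], "spin": 0},
    {"slide": [0, -0.2, 0], "spin": 0},
    {"slide": [0, -0.2, 0], "spin": 0},
  ],
)

```text
time_s: 18.1
tcp_pos: [0.5365, -0.0371, 0.0577]
ee_rot: [[0.986, 0.161, -0.03], [0.16, -0.987, -0.025], [-0.033, 0.019, -0.999]]
wrist_force: [0.5, -0.2, -5.1]
gripper_width: 0.293
```

```bash
python3 -c "
from carr import *
carr()"
```

```text
t 18.1 carriage in rail x,y,z mm -0.7 -151.4 30.9 tool yaw 9.27 z [-0.0298 -0.0246 -0.9993] F [ 0.5 -0.2 -5.1] M [ 0.1  -0.19  0.01] 0.293 joints [ 14.  22. -21.   1. -49.  84.]
```

Request:
servo_tool(
  deltas=[
    {"slide": [0, -0.2, 0], "spin": 0},
    {"slide": [0, -0.2, 0], "spin": 0},
    {"slide": [0, -0.2, 0], "spin": 0},
  ],
)

```text
time_s: 18.4
tcp_pos: [0.5339, -0.0209, 0.0574]
ee_rot: [[0.986, 0.161, -0.03], [0.16, -0.987, -0.025], [-0.033, 0.019, -0.999]]
wrist_force: [-0.7, -0.2, -6.0]
gripper_width: 0.291
```

```bash
python3 -c "
from carr import *
carr()"
```

```text
t 18.4 carriage in rail x,y,z mm -0.7 -135.0 30.6 tool yaw 9.28 z [-0.0298 -0.0245 -0.9993] F [-0.7 -0.2 -6. ] M [ 0.05 -0.21 -0.01] 0.291 joints [ 16.  22. -21.   1. -49.  83.]
```

Request:
servo_tool(
  deltas=[
    {"slide": [0, -0.2, 0], "spin": 0},
    {"slide": [0, -0.2, 0], "spin": 0},
    {"slide": [0, -0.2, 0], "spin": 0},
    {"slide": [0, -0.2, 0], "spin": 0},
  ],
)

```text
time_s: 18.8
tcp_pos: [0.5304, 0.0008, 0.057]
ee_rot: [[0.986, 0.161, -0.03], [0.161, -0.987, -0.025], [-0.033, 0.019, -0.999]]
wrist_force: [0.9, -0.4, -6.0]
gripper_width: 0.295
```

```bash
python3 -c "
from carr import *
carr()"
```

```text
t 18.8 carriage in rail x,y,z mm -0.6 -113.1 30.2 tool yaw 9.29 z [-0.0297 -0.0245 -0.9993] F [ 0.9 -0.4 -6. ] M [ 0.1  -0.17 -0.01] 0.295 joints [ 18.  22. -22.   1. -49.  80.]
```

Request:
servo_tool(
  deltas=[
    {"slide": [0, -0.2, -0.02], "spin": 0},
    {"slide": [0, -0.2, 0], "spin": 0},
    {"slide": [0, -0.2, 0], "spin": 0},
    {"slide": [0, -0.2, 0], "spin": 0},
    {"slide": [0, -0.2, 0], "spin": 0},
  ],
)

```text
time_s: 19.3
tcp_pos: [0.526, 0.0277, 0.0571]
ee_rot: [[0.986, 0.161, -0.03], [0.161, -0.987, -0.025], [-0.033, 0.019, -0.999]]
wrist_force: [-0.2, -0.1, -6.1]
gripper_width: 0.295
```

```bash
python3 -c "
from carr import *
carr()
cap('side','s15');crop('s15',270,130,390,240,6,'c23')"
```

```text
t 19.3 carriage in rail x,y,z mm -0.6 -85.8 30.3 tool yaw 9.29 z [-0.0295 -0.0245 -0.9993] F [-0.2 -0.1 -6.1] M [ 0.06 -0.21  0.01] 0.295 joints [ 21.  21. -22.   1. -48.  77.]
```

View pics/c23.png

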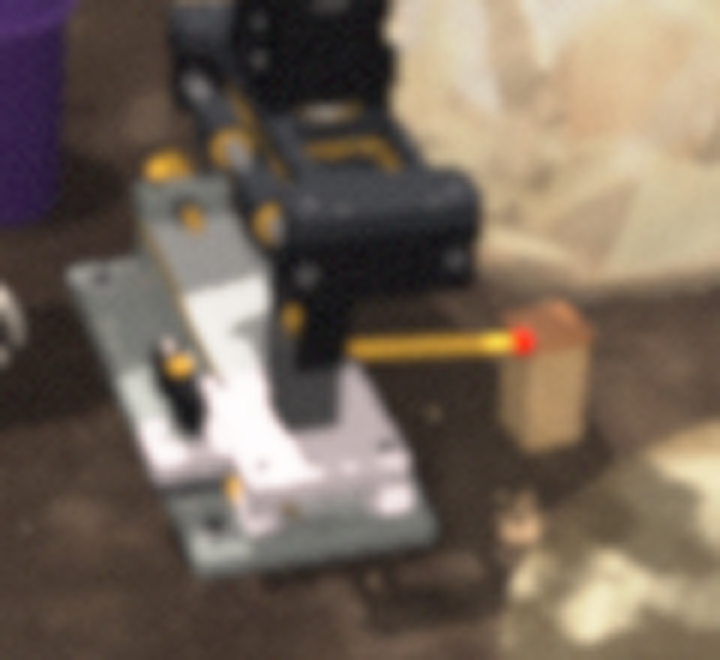

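```bash
python3 - <<'E'
from h import *
for u,v in [(262,130),(262,105),(220,185),(170,199),(110,190),(191,238)]:
    print(u,v,[atz('top0',u,v,z)[:2].round(3).tolist() for z in (0,.1,.2)])
E
```

```text
262 130 [[0.723, 0.174], [0.688, 0.158], [0.653, 0.141]]
262 105 [[0.798, 0.177], [0.756, 0.16], [0.714, 0.143]]
220 185 [[0.565, 0.285], [0.544, 0.259], [0.523, 0.232]]
170 199 [[0.524, 0.422], [0.507, 0.383], [0.489, 0.344]]
110 190 [[0.548, 0.592], [0.528, 0.538], [0.509, 0.484]]
191 238 [[0.417, 0.357], [0.41, 0.324], [0.402, 0.291]]
```

Request:
servo_tool(
  deltas=[
    {"slide": [0, -0.25, 0], "spin": 0},
    {"slide": [0, -0.25, 0], "spin": 0},
    {"slide": [0, -0.25, -0.01], "spin": 0},
    {"slide": [0, -0.25, 0], "spin": 0},
    {"slide": [0, -0.25, 0], "spin": 0},
    {"slide": [0, -0.25, 0], "spin": 0},
  ],
)

```text
time_s: 19.95
tcp_pos: [0.5196, 0.0681, 0.0567]
ee_rot: [[0.986, 0.162, -0.029], [0.161, -0.987, -0.024], [-0.033, 0.019, -0.999]]
wrist_force: [-0.3, -1.5, -5.7]
gripper_width: 0.292
```

```bash
python3 -c "
from carr import *
carr()"
```

```text
t 19.95 carriage in rail x,y,z mm -0.3 -44.9 30.0 tool yaw 9.3 z [-0.0291 -0.0244 -0.9993] F [-0.3 -1.5 -5.7] M [-0.08 -0.17 -0.02] 0.292 joints [ 26.  21. -23.   1. -48.  73.]
```

Request:
servo_tool(
  deltas=[
    {"slide": [0, -0.25, 0], "spin": 0},
    {"slide": [0, -0.25, 0], "spin": 0},
    {"slide": [0, -0.25, 0], "spin": 0},
    {"slide": [0, -0.25, 0], "spin": 0},
    {"slide": [0, -0.25, 0], "spin": 0},
    {"slide": [0, -0.25, 0], "spin": 0},
    {"slide": [0, -0.25, 0], "spin": 0},
    {"slide": [0, -0.25, 0], "spin": 0},
  ],
)

```text
time_s: 20.75
tcp_pos: [0.5109, 0.1213, 0.0566]
ee_rot: [[0.986, 0.162, -0.029], [0.162, -0.987, -0.026], [-0.033, 0.021, -0.999]]
wrist_force: [-1.3, -1.3, -3.2]
gripper_width: 0.295
```

```bash
python3 -c "
from carr import *
carr()"
```

```text
t 20.75 carriage in rail x,y,z mm -0.3 9.0 29.8 tool yaw 9.34 z [-0.0288 -0.0258 -0.9993] F [-1.3 -1.3 -3.2] M [-0.41 -0.1   0.01] 0.295 joints [ 31.  21. -22.   1. -49.  68.]
```

Request:
servo_tool(
  deltas=[
    {"slide": [0, -0.25, 0], "spin": 0},
    {"slide": [0, -0.25, 0], "spin": 0},
    {"slide": [0, -0.2, 0], "spin": 0},
    {"slide": [0, -0.12, 0], "spin": 0},
    {"slide": [0, -0.06, 0], "spin": 0},
  ],
)

```text
time_s: 21.25
tcp_pos: [0.5069, 0.1452, 0.0565]
ee_rot: [[0.986, 0.163, -0.029], [0.163, -0.986, -0.027], [-0.033, 0.022, -0.999]]
wrist_force: [-0.6, -0.8, -3.1]
gripper_width: 0.291
```

```bash
python3 -c "
from carr import *
carr()
cap('side','s16');crop('s16',270,120,390,230,6,'c24')"
```

```text
t 21.25 carriage in rail x,y,z mm -0.4 33.2 29.8 tool yaw 9.4 z [-0.0288 -0.0267 -0.9992] F [-0.6 -0.8 -3.1] M [-0.44 -0.13  0.04] 0.291 joints [ 34.  22. -22.   0. -49.  65.]
```

View pics/c24.png

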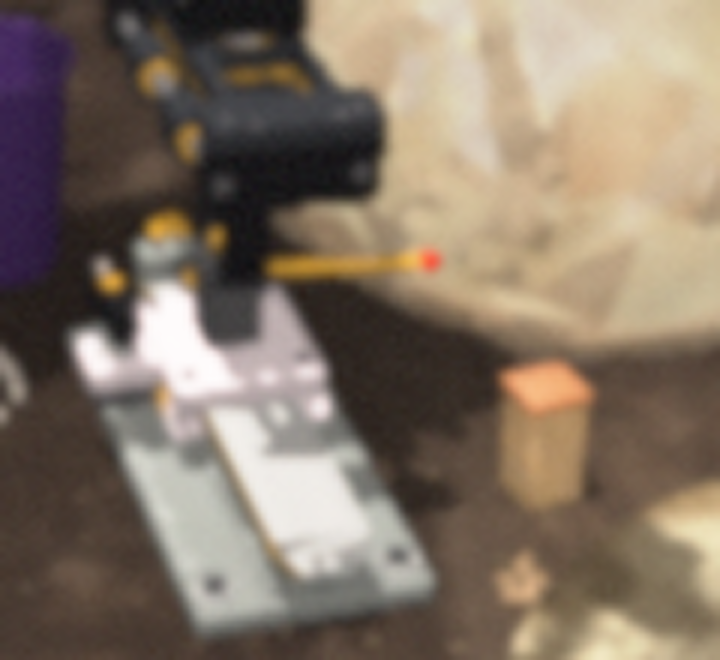

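Request:
servo_tool(
  deltas=[
    {"slide": [0, -0.07, 0], "spin": 0},
    {"slide": [0, -0.07, 0], "spin": 0},
    {"slide": [0, -0.07, 0], "spin": 0},
    {"slide": [0, -0.07, 0], "spin": 0},
    {"slide": [0, -0.07, 0], "spin": 0},
  ],
)

```text
time_s: 21.8
tcp_pos: [0.5056, 0.1539, 0.0566]
ee_rot: [[0.986, 0.162, -0.029], [0.162, -0.986, -0.027], [-0.033, 0.022, -0.999]]
wrist_force: [-0.8, -0.8, -2.0]
gripper_width: 0.294
```

Request:
servo_tool(
  deltas=[
    {"slide": [0, -0.06, 0], "spin": 0},
    {"slide": [0, -0.06, 0], "spin": 0},
  ],
)

```text
time_s: 22.0
tcp_pos: [0.5051, 0.157, 0.0566]
ee_rot: [[0.986, 0.162, -0.029], [0.162, -0.986, -0.027], [-0.033, 0.022, -0.999]]
wrist_force: [-0.2, -2.0, -2.8]
gripper_width: 0.297
```

```bash
python3 -c "
from carr import *
carr()"
```

```text
t 22.0 carriage in rail x,y,z mm -0.4 45.1 29.8 tool yaw 9.35 z [-0.0287 -0.0269 -0.9992] F [-0.2 -2.  -2.8] M [-0.56 -0.06  0.01] 0.297 joints [ 35.  22. -22.   0. -49.  64.]
```

Request:
servo_tool(
  deltas=[
    {"slide": [0, -0.05, 0], "spin": 0},
    {"slide": [0, -0.05, 0], "spin": 0},
  ],
)

```text
time_s: 22.2
tcp_pos: [0.5046, 0.1597, 0.0565]
ee_rot: [[0.986, 0.162, -0.029], [0.162, -0.986, -0.027], [-0.033, 0.022, -0.999]]
wrist_force: [-1.3, -1.9, -2.1]
gripper_width: 0.295
```

Request:
servo_tool(
  deltas=[
    {"slide": [0, -0.05, 0], "spin": 0},
    {"slide": [0, -0.05, 0], "spin": 0},
  ],
)

```text
time_s: 22.4
tcp_pos: [0.5043, 0.1602, 0.0567]
ee_rot: [[0.986, 0.163, -0.029], [0.162, -0.986, -0.031], [-0.034, 0.026, -0.999]]
wrist_force: [2.0, -7.6, -2.6]
gripper_width: 0.292
```

Request:
servo_tool(
  deltas=[
    {"slide": [0, -0.07, 0], "spin": 0},
    {"slide": [0, -0.07, 0], "spin": 0},
    {"slide": [0, -0.07, 0], "spin": 0},
  ],
)

```text
time_s: 22.7
tcp_pos: [0.5041, 0.1602, 0.0569]
ee_rot: [[0.986, 0.162, -0.031], [0.161, -0.986, -0.039], [-0.037, 0.034, -0.999]]
wrist_force: [2.0, -8.2, -2.2]
gripper_width: 0.291
```

Request:
servo_tool(
  deltas=[
    {"slide": [0, -0.07, 0], "spin": 0},
    {"slide": [0, -0.07, 0], "spin": 0},
    {"slide": [0, -0.07, 0], "spin": 0},
  ],
)

```text
time_s: 23.0
tcp_pos: [0.5039, 0.1601, 0.0572]
ee_rot: [[0.987, 0.16, -0.032], [0.158, -0.986, -0.047], [-0.039, 0.041, -0.998]]
wrist_force: [2.9, -8.3, -2.1]
gripper_width: 0.292
```

```bash
python3 -c "
from carr import *
carr()
cap('wrist','w17');crop('w17',100,80,460,350,2,'c25')"
```

```text
t 23.0 carriage in rail x,y,z mm -1.2 47.9 30.4 tool yaw 9.19 z [-0.0318 -0.0471 -0.9984] F [ 2.9 -8.3 -2.1] M [-2.21 -0.92 -0.11] 0.292 joints [ 36.  22. -22.   1. -50.  62.]
```

View pics/c25.png

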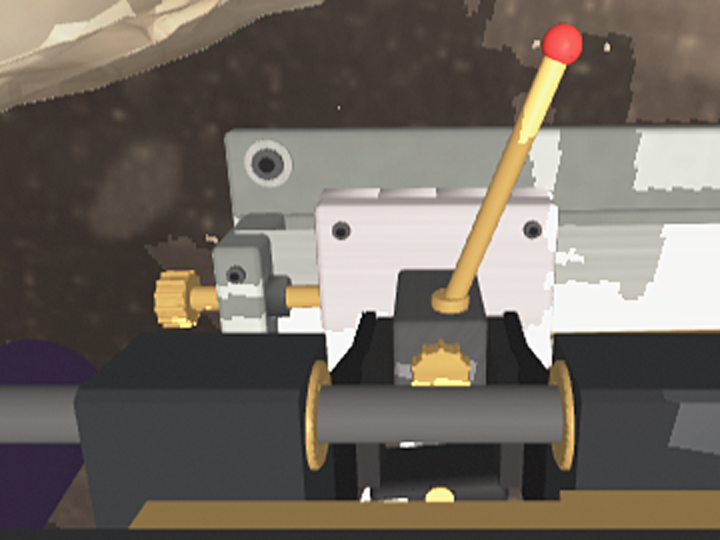

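Request:
servo_tool(
  deltas=[
    {"slide": [0, -0.1, 0], "spin": 0},
    {"slide": [0, -0.1, 0], "spin": 0},
    {"slide": [0, -0.1, 0], "spin": 0},
    {"slide": [0, -0.1, 0], "spin": 0},
    {"slide": [0, -0.1, 0], "spin": 0},
  ],
)

```text
time_s: 23.55
tcp_pos: [0.5036, 0.1596, 0.0572]
ee_rot: [[0.987, 0.156, -0.034], [0.154, -0.986, -0.066], [-0.044, 0.06, -0.997]]
wrist_force: [3.4, -11.6, -2.4]
gripper_width: 0.293
```

Request:
servo_tool(
  deltas=[
    {"slide": [0, 0, 0], "spin": 0},
    {"slide": [0, 0, 0], "spin": 0},
    {"slide": [0, 0, 0], "spin": 0},
  ],
  gripper=120,
)

```text
time_s: 23.85
tcp_pos: [0.506, 0.1605, 0.0585]
ee_rot: [[0.987, 0.155, -0.029], [0.153, -0.986, -0.063], [-0.039, 0.057, -0.998]]
wrist_force: [0.5, -0.3, -0.3]
gripper_width: 0.475
```

```bash
python3 -c "
from carr import *
carr()
cap('wrist','w18');crop('w18',100,80,460,350,2,'c26')"
```

```text
t 23.85 carriage in rail x,y,z mm 0.9 47.5 31.7 tool yaw 8.95 z [-0.0294 -0.0627 -0.9976] F [ 0.5 -0.3 -0.3] M [ 0.11 -0.07  0.01] 0.475 joints [ 36.  22. -21.   2. -50.  61.]
```

View pics/c26.png

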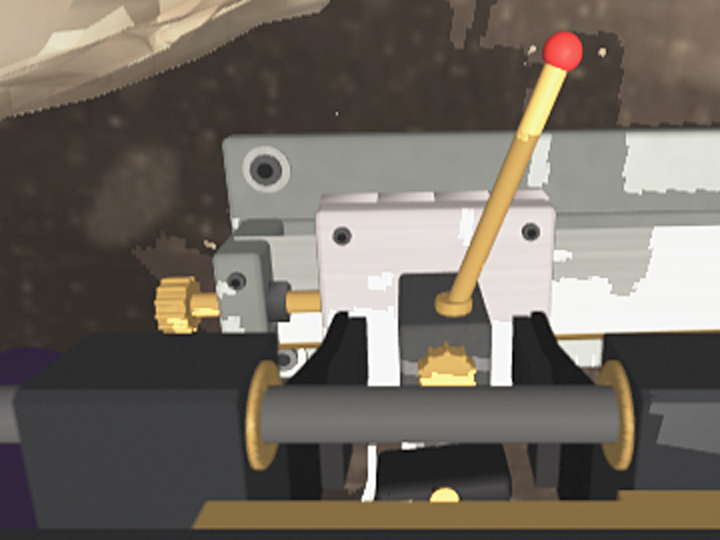

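Request:
servo_tool(
  deltas=[
    {"slide": [0, 0.05, -0.3], "spin": 0},
    {"slide": [0, 0.02, -0.4], "spin": 0},
    {"slide": [0, 0.03, -0.5], "spin": 0},
    {"slide": [0, 0.03, -0.5], "spin": 0},
    {"slide": [0, 0, -0.6], "spin": 0},
    {"slide": [0, 0, -0.6], "spin": 0},
    {"slide": [0, 0, -0.4], "spin": 0},
  ],
)

```text
time_s: 24.6
tcp_pos: [0.5102, 0.1653, 0.1492]
ee_rot: [[0.987, 0.158, -0.024], [0.157, -0.986, -0.059], [-0.033, 0.054, -0.998]]
wrist_force: [-0.1, 1.4, -0.7]
gripper_width: 0.528
```

```bash
python3 -c "
from carr import *
carr()
cap('wrist','w19')"
```

```text
t 24.6 carriage in rail x,y,z mm 6.0 51.6 122.4 tool yaw 9.12 z [-0.0241 -0.059  -0.998 ] F [-0.1  1.4 -0.7] M [ 0.1  -0.08 -0.04] 0.528 joints [ 37.  17. -14.   2. -62.  61.]
```

View pics/w19.png

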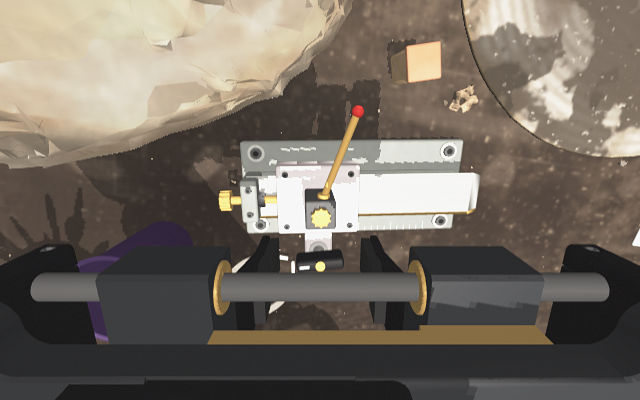

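```bash
python3 -c "
from h import *
crop('w19',210,90,390,290,4,'c27')"
```

```text
(no output)
```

View pics/c27.png

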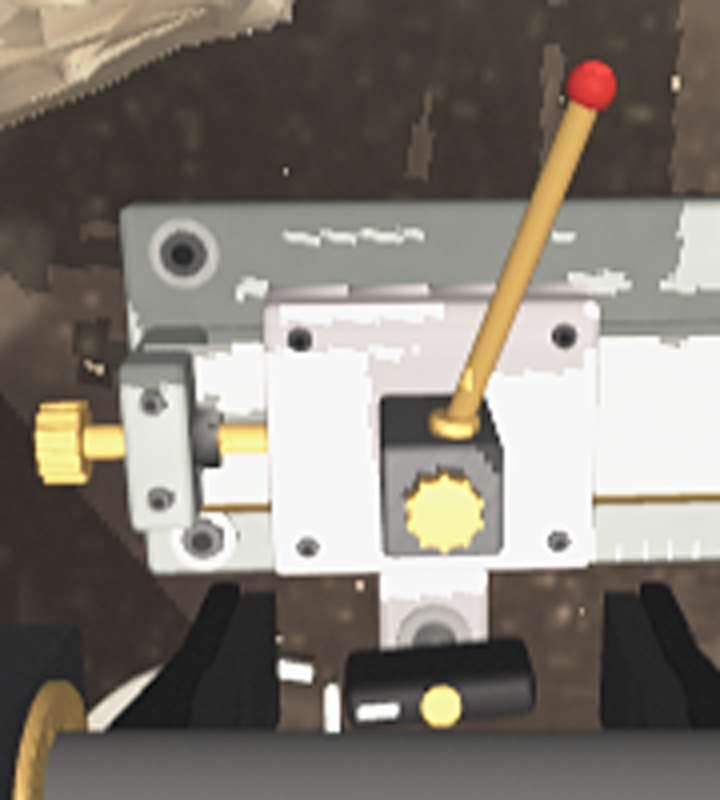

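```bash
python3 - <<'E'
from fit6 import *
h=.013
A=m('w19',210,90,4,[(265,302,(.034,.04,.025)),(600,299,(.034,-.04,.025)),(594,567,(-.034,-.04,.025)),(273,575,(-.034,.04,.025)),(592,85,(.083,-.028,.061)),(445,512,(0,0,.074)),(383,446,(h,h,.068)),(500,446,(h,-h,.068)),(500,553,(-h,-h,.068)),(385,554,(-h,h,.068))])
q,e=fit6(A,[.505,.16,.031,.15,0,0],(0,0),300);print(q.round(4),np.degrees(q[3]),e.round(1).tolist())
R=Ro.from_euler('ZYX',q[3:]).as_matrix();k=q[:3]+R@[-.052,0,.05]
kt=atz('w19',210+(441.5)/4-.5,90+706.5/4-.5,.031+.061)
print('knob model',k,'seen',kt)
a=atz('w19',210+348.5/4-.5,90+656/4-.5,.09);b=atz('w19',210+528/4-.5,90+641/4-.5,.09);d=a-b
print('bar',np.linalg.norm(d),'yaw',np.degrees(np.arctan2(-d[0],d[1])), 'mid',(a+b)/2)
q2=[.513,.1134]
c,s=np.cos(np.radians(9.1)),np.sin(np.radians(9.1));d=q[:2]-q2;print('rail frame',c*d[0]+s*d[1],-s*d[0]+c*d[1])
np.save('knob.npy',k)
E
```

```text
[ 5.048e-01  1.607e-01  3.120e-02  1.530e-01  0.000e+00 -1.000e-04] 8.76371964191376 [[-0.6, 0.0], [1.0, 0.3], [-0.6, -0.1], [0.0, -0.8], [-1.0, 0.6], [0.2, -0.3], [-0.4, -0.9], [1.8, -1.3], [1.2, 1.1], [-0.6, 1.3]]
knob model [0.45342161 0.15279165 0.08116905] seen [0.45298671 0.15270893 0.092     ]
bar 0.04076164179617414 yaw 12.781227471507348 mid [0.4663932  0.15543895 0.09      ]
rail frame -0.0005998883840100397 0.04800746012401007
```

Request:
servo_tool(
  deltas=[
    {"slide": [-0.5, 0.05, 0], "spin": 0},
    {"slide": [-0.6, 0.05, 0], "spin": 0},
    {"slide": [-0.6, 0.05, 0], "spin": 0},
    {"slide": [-0.5, 0.03, 0], "spin": 0.4},
    {"slide": [0, 0, 0], "spin": 0.8},
    {"slide": [0, 0, 0], "spin": 1},
    {"slide": [0, 0, 0], "spin": 1},
    {"slide": [0, 0, 0], "spin": 1},
    {"slide": [0, 0, 0], "spin": 1},
  ],
  gripper=165,
)

```text
time_s: 25.55
tcp_pos: [0.4446, 0.1478, 0.149]
ee_rot: [[0.827, -0.561, -0.031], [-0.562, -0.825, -0.061], [0.008, 0.068, -0.998]]
wrist_force: [-0.7, -0.5, 0.3]
gripper_width: 0.356
```

Request:
servo_tool(
  deltas=[
    {"slide": [0, 0, 0], "spin": 1},
    {"slide": [0, 0, 0], "spin": 1},
    {"slide": [0, 0, 0], "spin": 1},
    {"slide": [0, 0, 0], "spin": 1},
    {"slide": [0, 0, 0], "spin": 0.8},
    {"slide": [0, 0, 0], "spin": 0.4},
    {"slide": [0, 0, 0], "spin": 0},
  ],
)

```text
time_s: 26.25
tcp_pos: [0.4346, 0.1432, 0.1445]
ee_rot: [[0.214, -0.976, -0.043], [-0.975, -0.211, -0.066], [0.056, 0.056, -0.997]]
wrist_force: [0.0, 0.0, -0.0]
gripper_width: 0.353
```

```bash
cat > kn.py <<'E'
from h import *
def kn(k=(.4532,.1527,.081)):
    s=sense();R=s['ee_rot'];g=s['tcp_pos']-R[:,2]*r.grasp_offset
    by=np.degrees(np.arctan2(-R[1,1],-R[0,1])) # angle of -tool y
    print('t',round(s['time_s'],2),'units',(R.T@(np.array(k)-g)/.025).round(3),'baryaw',round(by,2),'z',R[:,2].round(3),'g',g.round(4),'F',s['wrist_force'].round(1),'M',s['moment'].round(3),round(s['gripper_width'],3),s['joints'].round(0))
E
python3 -c "
from kn import *
kn();cap('wrist','w20')"
```

```text
t 26.25 units [-0.354 -0.947  3.224] baryaw 12.21 z [-0.043 -0.066 -0.997] g [0.4354 0.1444 0.1632] F [ 0.  0. -0.] M [ 0.232 -0.066 -0.018] 0.353 [ 40.  10. -24.   2. -60. -28.]
```

View pics/w20.png

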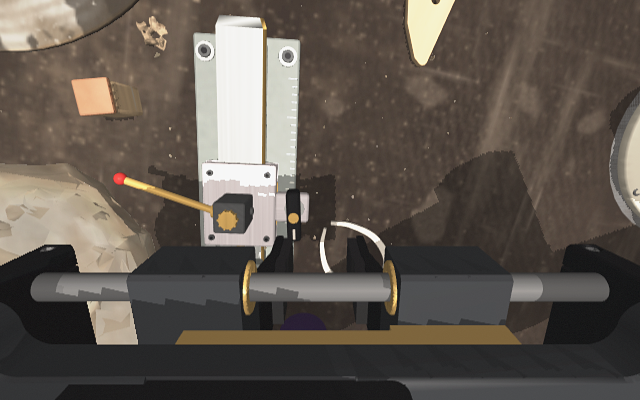

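Request:
servo_tool(
  deltas=[
    {"slide": [-0.1, -0.3, -0.5], "spin": 0},
    {"slide": [-0.1, -0.3, -0.5], "spin": 0},
    {"slide": [-0.1, -0.3, -0.5], "spin": 0},
    {"slide": [0, 0, -0.5], "spin": 0},
    {"slide": [0, 0, -0.5], "spin": 0},
    {"slide": [0, 0, -0.3], "spin": 0},
  ],
)

```text
time_s: 26.9
tcp_pos: [0.4541, 0.1582, 0.2116]
ee_rot: [[0.224, -0.973, -0.051], [-0.973, -0.22, -0.071], [0.058, 0.065, -0.996]]
wrist_force: [0.4, 0.6, 0.6]
gripper_width: 0.351
```

Request:
servo_tool(
  deltas=[
    {"slide": [0, 0, 1], "spin": 0},
    {"slide": [0, 0, 1], "spin": 0},
    {"slide": [0, 0, 1], "spin": 0},
    {"slide": [0, 0, 0.3], "spin": 0},
    {"slide": [0, 0, 0], "spin": 0},
  ],
)

```text
time_s: 27.4
tcp_pos: [0.4498, 0.1526, 0.1288]
ee_rot: [[0.228, -0.973, -0.047], [-0.972, -0.224, -0.068], [0.056, 0.062, -0.997]]
wrist_force: [0.1, 0.8, 0.1]
gripper_width: 0.355
```

```bash
python3 -c "
from kn import *
kn()"
```

```text
t 27.4 units [-0.077 -0.251  2.645] baryaw 12.99 z [-0.047 -0.068 -0.997] g [0.4507 0.1539 0.1474] F [0.1 0.8 0.1] M [ 0.2   -0.177 -0.06 ] 0.355 [ 39.  13. -23.   2. -59. -27.]
```

Request:
servo_tool(
  deltas=[
    {"slide": [0, 0, 0], "spin": -1},
    {"slide": [0, 0, 0], "spin": 1},
    {"slide": [0, 0, 0], "spin": -1},
    {"slide": [0, 0, 0], "spin": 1},
  ],
)

```text
time_s: 27.8
tcp_pos: [0.452, 0.1539, 0.1326]
ee_rot: [[0.235, -0.971, -0.042], [-0.971, -0.232, -0.066], [0.054, 0.057, -0.997]]
wrist_force: [0.3, 0.2, 0.8]
gripper_width: 0.351
```

```bash
python3 -c "
from kn import *
kn()"
```

```text
t 27.8 units [-0.054 -0.153  2.808] baryaw 13.41 z [-0.042 -0.066 -0.997] g [0.4528 0.1551 0.1513] F [0.3 0.2 0.8] M [ 0.16  -0.122 -0.041] 0.351 [ 39.  13. -22.   2. -59. -27.]
```

Request:
servo_tool(
  deltas=[
    {"slide": [0, 0, 0], "spin": -1},
    {"slide": [0, 0, 0], "spin": -1},
    {"slide": [0, 0, 0], "spin": -1},
    {"slide": [0, 0, 0], "spin": 0},
  ],
)

```text
time_s: 28.2
tcp_pos: [0.4549, 0.1558, 0.1379]
ee_rot: [[0.619, -0.784, -0.034], [-0.785, -0.617, -0.062], [0.027, 0.065, -0.998]]
wrist_force: [-0.1, 0.3, -0.0]
gripper_width: 0.354
```

Request:
servo_tool(
  deltas=[
    {"slide": [0, 0, 0], "spin": 0.5},
    {"slide": [0, 0, 0], "spin": 0.5},
    {"slide": [0, 0, 0], "spin": 0.5},
    {"slide": [0, 0, 0], "spin": 0.5},
    {"slide": [0, 0, 0], "spin": 0.5},
    {"slide": [0, 0, 0], "spin": 0.5},
  ],
)

```text
time_s: 28.8
tcp_pos: [0.4577, 0.1577, 0.1434]
ee_rot: [[0.213, -0.977, -0.026], [-0.976, -0.211, -0.057], [0.05, 0.038, -0.998]]
wrist_force: [-0.6, -0.6, -0.4]
gripper_width: 0.352
```

```bash
python3 -c "
from kn import *
kn()"
```

```text
t 28.8 units [0.033 0.125 3.257] baryaw 12.18 z [-0.026 -0.057 -0.998] g [0.4582 0.1588 0.1621] F [-0.6 -0.6 -0.4] M [ 0.186 -0.076 -0.032] 0.352 [ 39.  12. -21.   2. -60. -28.]
```

Request:
servo_tool(
  deltas=[
    {"slide": [0, 0, 0], "spin": 0},
    {"slide": [0, 0, 0], "spin": 0},
    {"slide": [0, 0, 0], "spin": 0},
    {"slide": [0, 0, 0], "spin": 0},
    {"slide": [0, 0, 0], "spin": 0},
    {"slide": [0, 0, 0], "spin": 0},
    {"slide": [0, 0, 0], "spin": 0},
    {"slide": [0, 0, 0], "spin": 0},
    {"slide": [0, 0, 0], "spin": 0},
    {"slide": [0, 0, 0], "spin": 0},
  ],
)

```text
time_s: 29.8
tcp_pos: [0.4586, 0.1583, 0.1453]
ee_rot: [[0.21, -0.977, -0.024], [-0.976, -0.209, -0.056], [0.049, 0.035, -0.998]]
wrist_force: [0.7, -0.4, 0.9]
gripper_width: 0.358
```

```bash
python3 -c "
from kn import *
kn()"
```

```text
t 29.8 units [0.048 0.169 3.332] baryaw 12.06 z [-0.024 -0.056 -0.998] g [0.4591 0.1594 0.1639] F [ 0.7 -0.4  0.9] M [ 0.179 -0.016 -0.022] 0.358 [ 39.  12. -21.   2. -60. -28.]
```

Request:
servo_tool(
  deltas=[
    {"slide": [0.05, 0.17, 0.4], "spin": -0.09},
    {"slide": [0, 0, 0.4], "spin": 0},
    {"slide": [0, 0, 0.4], "spin": 0},
    {"slide": [0, 0, 0.3], "spin": 0},
    {"slide": [0, 0, 0.2], "spin": 0},
    {"slide": [0, 0, 0], "spin": 0},
  ],
)

```text
time_s: 30.4
tcp_pos: [0.4522, 0.1527, 0.0981]
ee_rot: [[0.223, -0.974, -0.026], [-0.973, -0.222, -0.057], [0.05, 0.038, -0.998]]
wrist_force: [0.5, 0.8, -0.5]
gripper_width: 0.351
```

```bash
python3 -c "
from kn import *
kn();cap('wrist','w21');crop('w21',170,130,450,330,3,'c28')"
```

```text
t 30.4 units [-0.025 -0.065  1.431] baryaw 12.82 z [-0.026 -0.057 -0.998] g [0.4527 0.1538 0.1168] F [ 0.5  0.8 -0.5] M [ 0.162 -0.093  0.005] 0.351 [ 39.  14. -26.   2. -53. -28.]
```

View pics/c28.png

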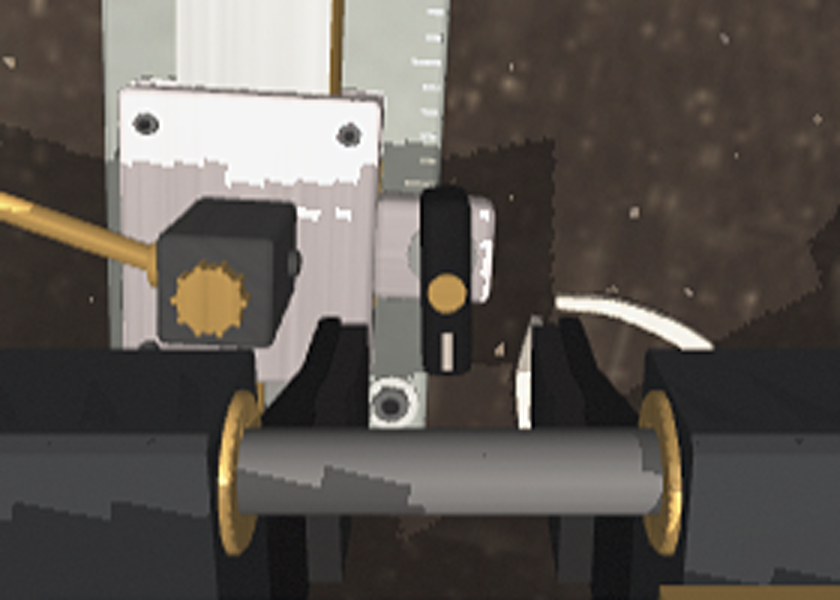

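Request:
servo_tool(
  deltas=[
    {"slide": [-0.03, -0.06, 0.35], "spin": 0},
    {"slide": [0, 0, 0.35], "spin": 0},
    {"slide": [0, 0, 0.3], "spin": 0},
    {"slide": [0, 0, 0.2], "spin": 0},
    {"slide": [0, 0, 0], "spin": 0},
  ],
)

```text
time_s: 30.95
tcp_pos: [0.4537, 0.1527, 0.0663]
ee_rot: [[0.224, -0.974, -0.024], [-0.973, -0.222, -0.056], [0.049, 0.036, -0.998]]
wrist_force: [-0.1, -0.4, 0.5]
gripper_width: 0.352
```

```bash
python3 -c "
from kn import *
kn();cap('wrist','w22');crop('w22',170,130,450,330,3,'c29')"
```

```text
t 30.95 units [0.023 0.039 0.161] baryaw 12.83 z [-0.024 -0.056 -0.998] g [0.4541 0.1537 0.085 ] F [-0.1 -0.4  0.5] M [ 0.205 -0.073 -0.002] 0.352 [ 39.  17. -28.   2. -48. -28.]
```

View pics/c29.png

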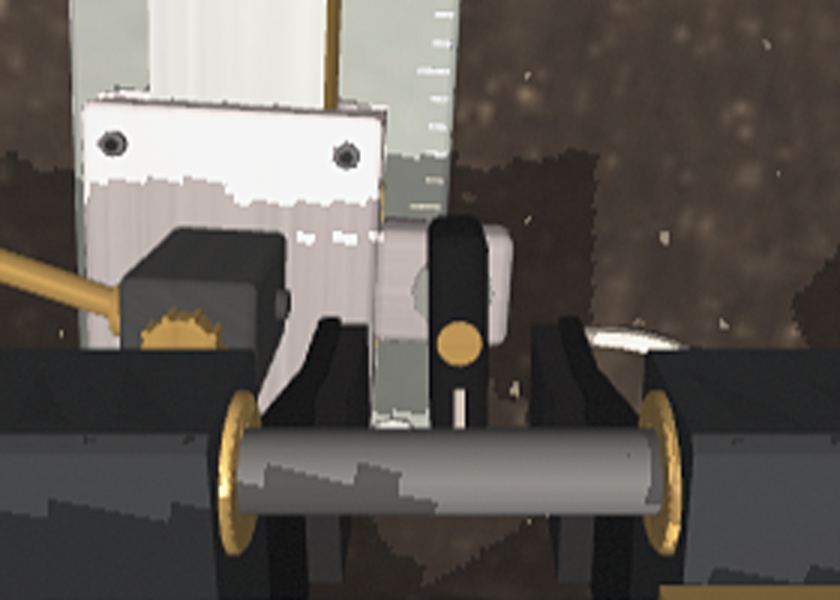

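Request:
servo_tool(
  deltas=[
    {"slide": [0.02, 0.03, 0.1], "spin": 0},
    {"slide": [0, 0, 0], "spin": 0},
    {"slide": [0, 0, 0], "spin": 0},
    {"slide": [0, 0, 0], "spin": 0},
    {"slide": [0, 0, 0], "spin": 0},
  ],
  gripper=255,
)

```text
time_s: 31.5
tcp_pos: [0.4539, 0.1524, 0.0649]
ee_rot: [[0.224, -0.974, -0.022], [-0.973, -0.222, -0.054], [0.048, 0.033, -0.998]]
wrist_force: [-0.3, -0.1, 0.8]
gripper_width: 0.032
```

```bash
python3 -c "
from kn import *
kn();cap('wrist','w23');crop('w23',170,130,450,330,3,'c30')"
```

```text
t 31.5 units [0.014 0.048 0.106] baryaw 12.86 z [-0.022 -0.054 -0.998] g [0.4544 0.1535 0.0836] F [-0.3 -0.1  0.8] M [ 0.202 -0.034  0.005] 0.032 [ 39.  17. -28.   2. -48. -28.]
```

View pics/c30.png

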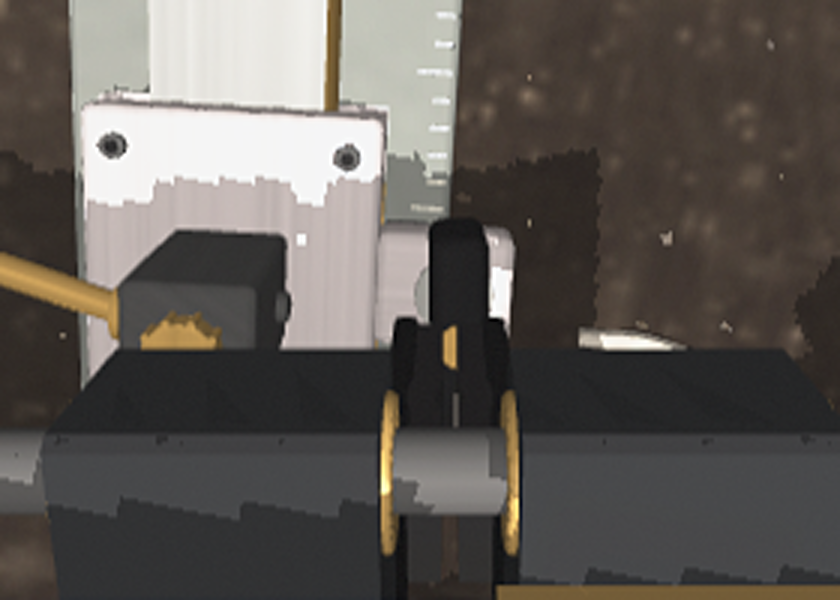

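Request:
servo_tool(
  deltas=[
    {"slide": [0, 0.02, 0], "spin": 0},
    {"slide": [0, 0, 0], "spin": 0},
    {"slide": [0, 0.02, 0.1], "spin": 0},
    {"slide": [0, 0, 0.08], "spin": 0},
    {"slide": [0, 0, 0], "spin": 0},
  ],
  gripper=175,
)

```text
time_s: 32.05
tcp_pos: [0.4528, 0.152, 0.0603]
ee_rot: [[0.224, -0.974, -0.021], [-0.973, -0.222, -0.054], [0.048, 0.033, -0.998]]
wrist_force: [0.3, 0.7, 0.4]
gripper_width: 0.297
```

```bash
python3 -c "
from kn import *
kn((.4532,.1527,.079))"
```

```text
t 32.05 units [ 0.014  0.005 -0.   ] baryaw 12.86 z [-0.021 -0.054 -0.998] g [0.4532 0.1531 0.079 ] F [0.3 0.7 0.4] M [ 0.217 -0.045  0.031] 0.297 [ 39.  17. -29.   2. -47. -28.]
```

Request:
servo_tool(
  deltas=[
    {"slide": [0, 0, 0.01], "spin": 0},
    {"slide": [0, 0, 0], "spin": 0},
    {"slide": [0, 0, 0], "spin": 0},
    {"slide": [0, 0, 0], "spin": 0},
  ],
  gripper=255,
)

```text
time_s: 32.45
tcp_pos: [0.4528, 0.152, 0.0598]
ee_rot: [[0.224, -0.974, -0.022], [-0.973, -0.223, -0.054], [0.048, 0.033, -0.998]]
wrist_force: [0.6, 0.2, 0.5]
gripper_width: 0.049
```

```bash
python3 -c "
from kn import *
kn((.4532,.1527,.079));cap('wrist','w24');crop('w24',170,130,450,330,3,'c31')"
```

```text
t 32.45 units [ 0.012  0.005 -0.019] baryaw 12.86 z [-0.022 -0.054 -0.998] g [0.4532 0.153  0.0785] F [0.6 0.2 0.5] M [ 0.221 -0.086  0.046] 0.049 [ 39.  17. -29.   2. -47. -28.]
```

View pics/c31.png

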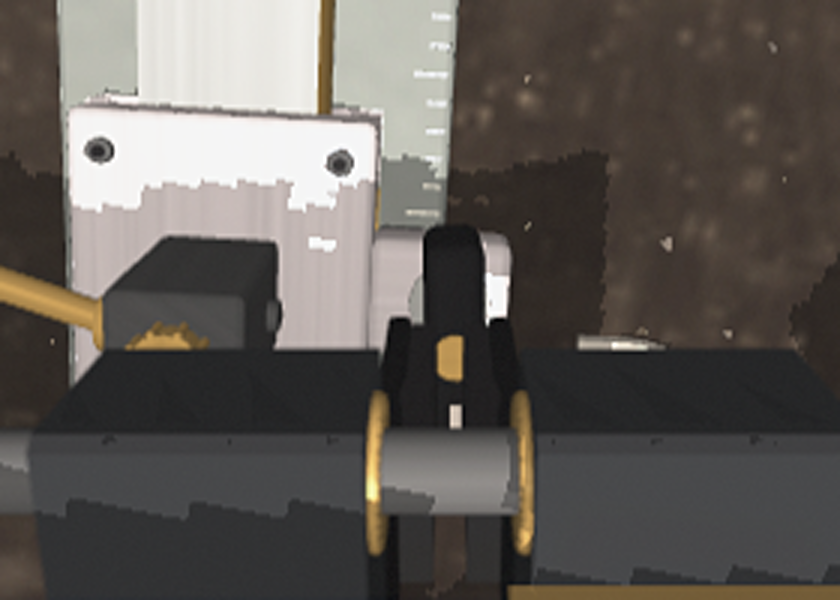

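Request:
servo_tool(
  deltas=[
    {"slide": [0, 0, 0], "spin": 0.3},
    {"slide": [0, 0, 0], "spin": 0.3},
    {"slide": [0, 0, 0], "spin": 0.3},
  ],
)

```text
time_s: 32.8
tcp_pos: [0.4529, 0.1521, 0.06]
ee_rot: [[0.096, -0.995, -0.021], [-0.994, -0.094, -0.054], [0.052, 0.026, -0.998]]
wrist_force: [-0.1, -0.5, -0.5]
gripper_width: 0.006
```

```bash
python3 -c "
from kn import *
kn((.4532,.1527,.079))"
```

```text
t 32.8 units [ 0.015  0.007 -0.012] baryaw 5.41 z [-0.021 -0.054 -0.998] g [0.4533 0.1531 0.0787] F [-0.1 -0.5 -0.5] M [ 0.193 -0.087 -0.001] 0.006 [ 39.  17. -29.   2. -47. -35.]
```

```bash
python3 -c "
from kn import *
cap('wrist','w25');crop('w25',170,130,450,330,3,'c32');cap('side','s25');crop('s25',260,110,390,230,6,'c33');cap('top','t25');crop('t25',200,160,340,260,6,'c34')"
```

```text
(no output)
```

View pics/c32.png

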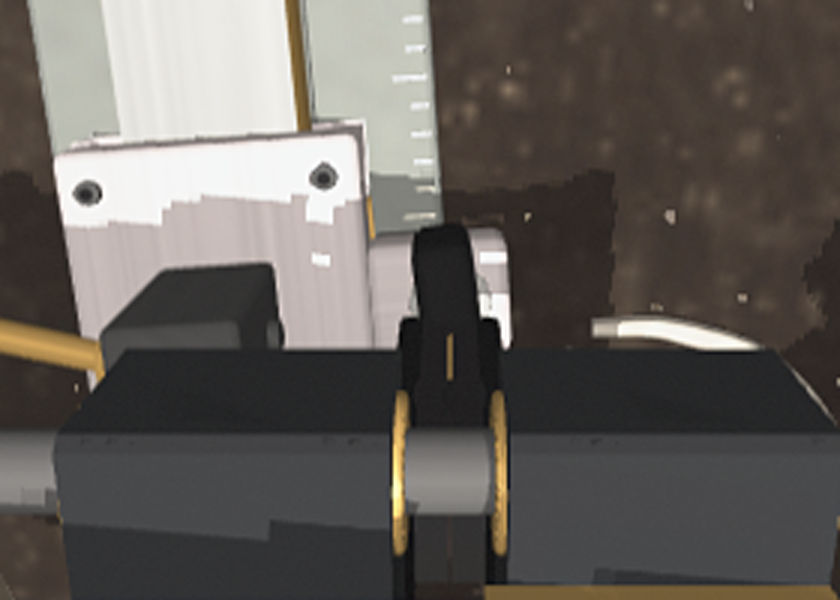

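View pics/c33.png

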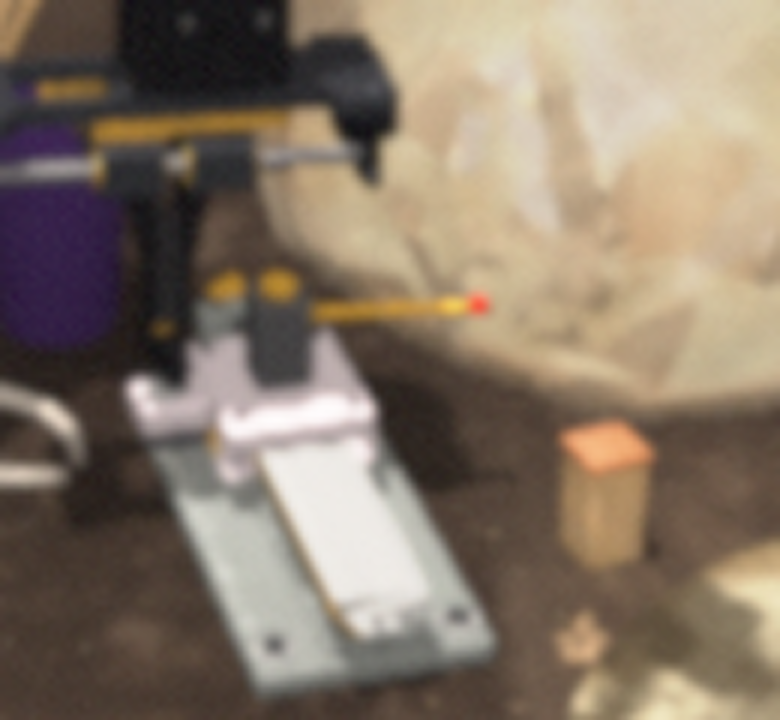

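Request:
servo_tool(
  deltas=[
    {"slide": [0, 0, 0], "spin": 0},
    {"slide": [0, 0, 0], "spin": 0},
    {"slide": [0, 0, 0], "spin": -0.3},
    {"slide": [0, 0, 0], "spin": -0.3},
    {"slide": [0, 0, 0], "spin": -0.3},
  ],
  gripper=175,
)

```text
time_s: 33.45
tcp_pos: [0.453, 0.1521, 0.06]
ee_rot: [[0.229, -0.973, -0.021], [-0.972, -0.228, -0.054], [0.048, 0.033, -0.998]]
wrist_force: [0.3, 0.8, -0.7]
gripper_width: 0.297
```

```bash
python3 -c "
from kn import *
kn((.4532,.1527,.079));cap('wrist','w26');crop('w26',170,130,450,330,3,'c35')
cap('side','s26');crop('s26',260,110,360,200,7,'c36')"
```

```text
t 33.45 units [ 0.014  0.01  -0.011] baryaw 13.17 z [-0.021 -0.054 -0.998] g [0.4534 0.1531 0.0787] F [ 0.3  0.8 -0.7] M [ 0.21  -0.083  0.021] 0.297 [ 39.  17. -29.   2. -47. -28.]
```

View pics/c35.png

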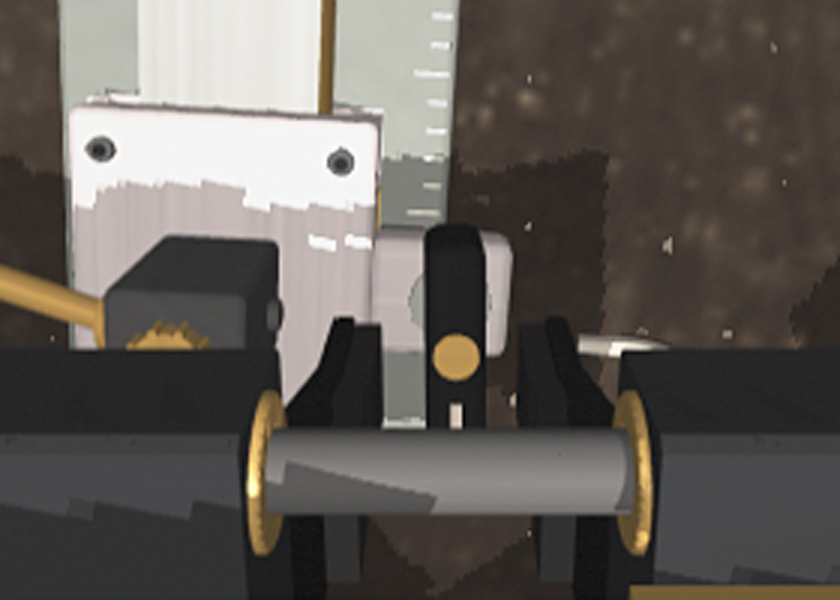

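View pics/c36.png

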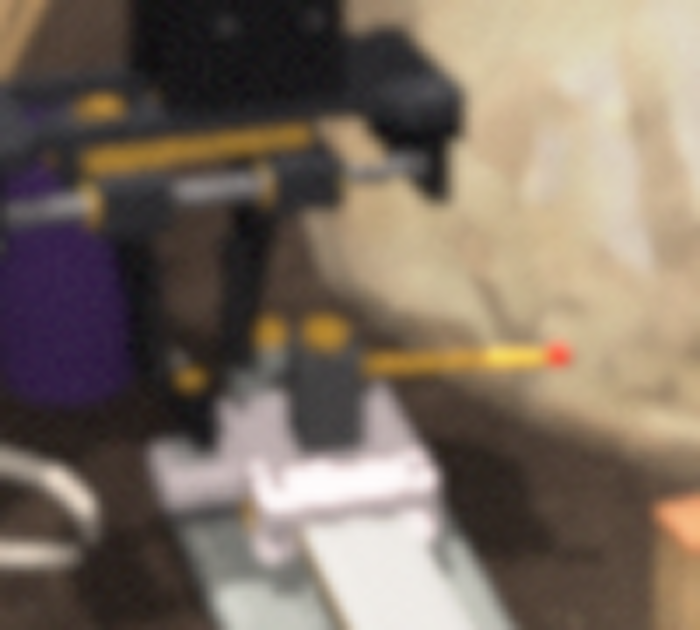

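```bash
python3 -c "
from kn import *
s=sense();R=s['ee_rot'];t=s['tcp_pos']
for d in (0,-.0187,-.03,-.04,-.05):
  for y in (-.0135,.0135,-.028,.028):
    p=t+R@np.array([0,y,d]); u=proj('s26',p); print(d,y,((u-[260,110])*7).round(0), end=' ')
  print()
print((proj('s26',[.4532,.1527,.0925])-[260,110])*7)
# first grip-open check s3
"
```

```text
0 -0.0135 [226. 437.] 0 0.0135 [157. 446.] 0 -0.028 [262. 431.] 0 0.028 [120. 452.] 
-0.0187 -0.0135 [226. 393.] -0.0187 0.0135 [157. 402.] -0.0187 -0.028 [262. 388.] -0.0187 0.028 [120. 407.] 
-0.03 -0.0135 [226. 366.] -0.03 0.0135 [157. 375.] -0.03 -0.028 [262. 361.] -0.03 0.028 [119. 380.] 
-0.04 -0.0135 [226. 342.] -0.04 0.0135 [156. 351.] -0.04 -0.028 [262. 337.] -0.04 0.028 [119. 356.] 
-0.05 -0.0135 [226. 318.] -0.05 0.0135 [156. 327.] -0.05 -0.028 [263. 313.] -0.05 0.028 [118. 332.] 
[190.06544531 366.04931336]
```

```bash
python3 -c "
from h import *
crop('s26',240,100,360,200,7,'c37')
import cv2
im=cv2.imread('pics/c37.png');im=cv2.convertScaleAbs(im,alpha=2.2,beta=20);cv2.imwrite('pics/c37.png',im[:600,:800])"
```

```text
(no output)
```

View pics/c37.png

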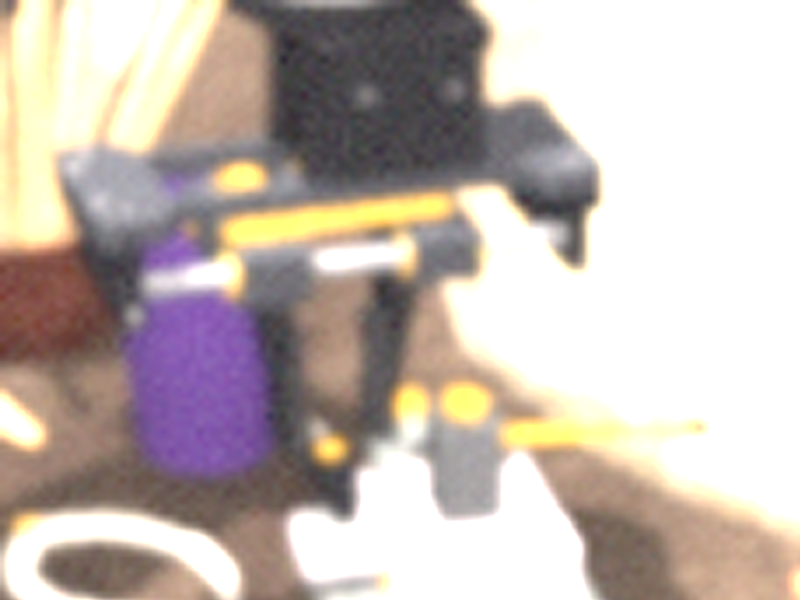

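```bash
python3 - <<'E'
from h import *
from scipy.spatial.transform import Rotation as Ro
# state at s3
R=np.array([[0.99,0.142,-0.005],[0.142,-0.99,-0.027],[-0.009,0.026,-1.0]]);t=np.array([.4359,-.2548,.0306])
for d in (0,-.0187,-.03,-.04):
    print(d,[((proj('s3',t+R@np.array([x,y,d]))-[230,230])*6).round(0).tolist() for x in(-.0095,.0095) for y in (.0435,-.0435)])
import cv2
im=cv2.imread('pics/c7.png');cv2.imwrite('pics/c7b.png',cv2.convertScaleAbs(im[200:520,200:560],alpha=2.5,beta=20))
E
```

```text
0 [[378.0, 445.0], [323.0, 274.0], [434.0, 435.0], [377.0, 265.0]]
-0.0187 [[377.0, 402.0], [322.0, 232.0], [434.0, 392.0], [376.0, 224.0]]
-0.03 [[376.0, 376.0], [321.0, 207.0], [434.0, 366.0], [375.0, 198.0]]
-0.04 [[376.0, 353.0], [321.0, 184.0], [434.0, 343.0], [375.0, 175.0]]
```

View pics/c7b.png

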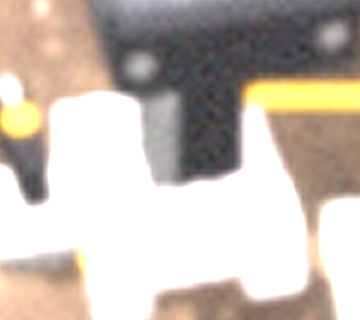

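Request:
servo_tool(
  deltas=[
    {"slide": [0, 0, 0.24], "spin": 0},
    {"slide": [0, 0, 0.24], "spin": 0},
    {"slide": [0, 0, 0.2], "spin": 0},
  ],
)

```text
time_s: 33.85
tcp_pos: [0.453, 0.1514, 0.0423]
ee_rot: [[0.226, -0.974, -0.02], [-0.973, -0.224, -0.053], [0.047, 0.032, -0.998]]
wrist_force: [0.0, 0.3, -0.4]
gripper_width: 0.314
```

Request:
servo_tool(
  deltas=[
    {"slide": [0, 0, 0.15], "spin": 0},
    {"slide": [0, 0, 0.08], "spin": 0},
  ],
)

```text
time_s: 34.05
tcp_pos: [0.4522, 0.1506, 0.0351]
ee_rot: [[0.225, -0.974, -0.022], [-0.973, -0.224, -0.054], [0.048, 0.034, -0.998]]
wrist_force: [0.0, -0.1, -0.8]
gripper_width: 0.316
```

```bash
python3 -c "
from kn import *
s=sense();R=s['ee_rot'];print('real grasp',s['tcp_pos']-R[:,2]*.0487)
kn();cap('wrist','w27');crop('w27',170,130,450,330,3,'c38')
cap('side','s27');crop('s27',240,100,360,200,7,'c39')
im=cv2.imread('pics/c39.png');im=cv2.convertScaleAbs(im,alpha=2.2,beta=20);cv2.imwrite('pics/c39.png',im[:600,:800])"
```

```text
real grasp [0.45325028 0.15323604 0.08373275]
t 34.05 units [ 0.015  0.003 -1.09 ] baryaw 12.94 z [-0.022 -0.054 -0.998] g [0.4526 0.1516 0.0538] F [ 0.  -0.1 -0.8] M [ 0.17  -0.085  0.028] 0.316 [ 39.  19. -31.   2. -43. -28.]
```

View pics/c38.png

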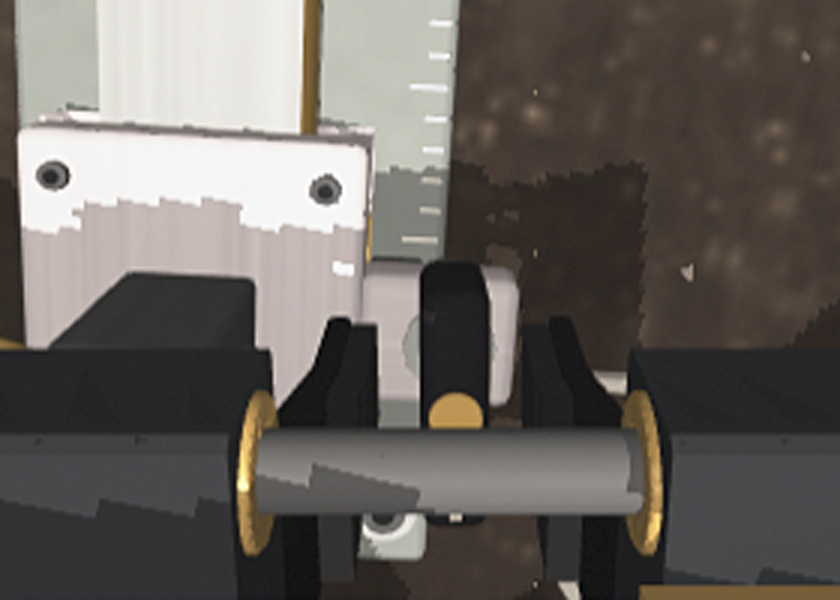

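View pics/c39.png

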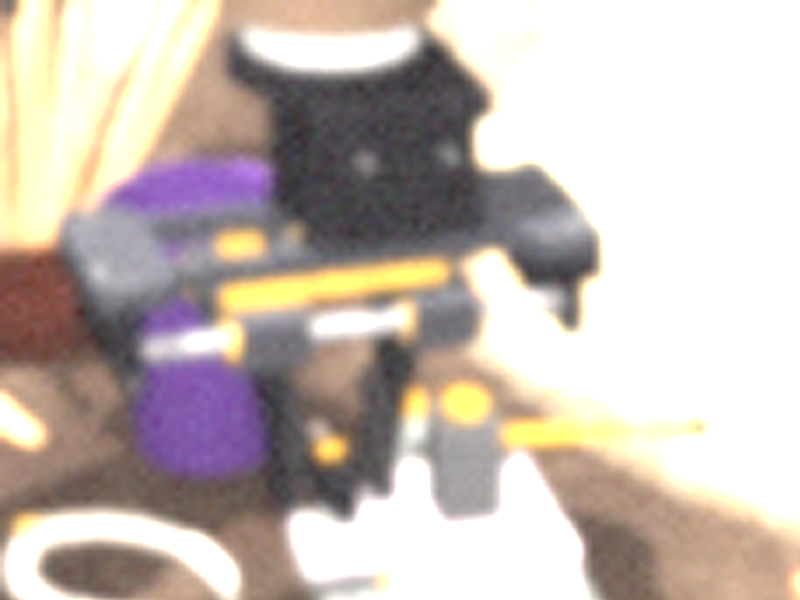

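Request:
servo_tool(
  deltas=[
    {"slide": [0, 0, 0.01], "spin": 0},
    {"slide": [0, 0, 0], "spin": 0},
    {"slide": [0, 0, 0], "spin": 0},
    {"slide": [0, 0, 0], "spin": 0},
  ],
  gripper=255,
)

```text
time_s: 34.55
tcp_pos: [0.4522, 0.1507, 0.0355]
ee_rot: [[0.225, -0.974, -0.022], [-0.973, -0.224, -0.054], [0.048, 0.033, -0.998]]
wrist_force: [-0.8, -0.2, -0.5]
gripper_width: 0.136
```

```bash
python3 -c "
from kn import *
kn()"
```

```text
t 34.55 units [ 0.017  0.003 -1.075] baryaw 12.94 z [-0.022 -0.054 -0.998] g [0.4526 0.1517 0.0541] F [-0.8 -0.2 -0.5] M [ 0.147 -0.234  0.104] 0.136 [ 39.  19. -31.   2. -43. -28.]
```

Request:
servo_tool(
  deltas=[
    {"slide": [0, 0, 0], "spin": 0.3},
    {"slide": [0, 0, 0], "spin": 0.3},
  ],
)

```text
time_s: 34.75
tcp_pos: [0.4518, 0.151, 0.0356]
ee_rot: [[0.142, -0.99, -0.022], [-0.989, -0.14, -0.053], [0.05, 0.029, -0.998]]
wrist_force: [-2.6, 1.2, 0.1]
gripper_width: 0.131
```

```bash
python3 -c "
from kn import *
kn()"
```

```text
t 34.75 units [ 0.032 -0.012 -1.07 ] baryaw 8.07 z [-0.022 -0.053 -0.998] g [0.4522 0.152  0.0543] F [-2.6  1.2  0.1] M [0.672 0.384 0.169] 0.131 [ 39.  19. -31.   2. -43. -33.]
```

Request:
servo_tool(
  deltas=[
    {"slide": [0, 0, 0], "spin": 0.3},
    {"slide": [0, 0, 0], "spin": 0.3},
    {"slide": [0, 0, 0], "spin": 0.3},
  ],
)

```text
time_s: 35.05
tcp_pos: [0.4515, 0.1513, 0.0355]
ee_rot: [[0.014, -1.0, -0.021], [-0.999, -0.013, -0.053], [0.052, 0.022, -0.998]]
wrist_force: [0.4, -1.0, -2.1]
gripper_width: 0.135
```

```bash
python3 -c "
from kn import *
kn()"
```

```text
t 35.05 units [ 0.041 -0.029 -1.072] baryaw 0.75 z [-0.021 -0.053 -0.998] g [0.4519 0.1523 0.0542] F [ 0.4 -1.  -2.1] M [ 0.164 -0.21   0.229] 0.135 [ 39.  19. -31.   2. -43. -40.]
```

Request:
servo_tool(
  deltas=[
    {"slide": [0, 0, 0], "spin": 0.3},
    {"slide": [0, 0, 0], "spin": 0.3},
  ],
)

```text
time_s: 35.25
tcp_pos: [0.4514, 0.1512, 0.0354]
ee_rot: [[-0.071, -0.997, -0.021], [-0.996, 0.072, -0.053], [0.054, 0.017, -0.998]]
wrist_force: [-0.5, -1.0, -0.4]
gripper_width: 0.137
```

```bash
python3 -c "
from kn import *
kn()"
```

```text
t 35.25 units [ 0.036 -0.035 -1.079] baryaw -4.12 z [-0.021 -0.053 -0.998] g [0.4518 0.1522 0.054 ] F [-0.5 -1.  -0.4] M [ 0.229 -0.084  0.269] 0.137 [ 39.  19. -31.   2. -43. -45.]
```

Request:
servo_tool(
  deltas=[
    {"slide": [0, 0, 0], "spin": 0.2},
    {"slide": [0, 0, 0], "spin": 0.2},
  ],
)

```text
time_s: 35.45
tcp_pos: [0.4514, 0.1512, 0.0353]
ee_rot: [[-0.128, -0.992, -0.021], [-0.99, 0.129, -0.053], [0.055, 0.014, -0.998]]
wrist_force: [-0.1, -1.1, -0.8]
gripper_width: 0.136
```

```bash
python3 -c "
from kn import *
kn()"
```

```text
t 35.45 units [ 0.031 -0.039 -1.08 ] baryaw -7.4 z [-0.021 -0.053 -0.998] g [0.4518 0.1522 0.054 ] F [-0.1 -1.1 -0.8] M [ 0.229 -0.044  0.237] 0.136 [ 39.  19. -31.   2. -43. -48.]
```

Request:
servo_tool(
  deltas=[
    {"slide": [0, 0, 0], "spin": 0.2},
    {"slide": [0, 0, 0], "spin": 0.2},
  ],
)

```text
time_s: 35.65
tcp_pos: [0.4513, 0.1511, 0.0354]
ee_rot: [[-0.186, -0.982, -0.021], [-0.981, 0.187, -0.053], [0.056, 0.011, -0.998]]
wrist_force: [-0.4, -0.5, -0.7]
gripper_width: 0.133
```

```bash
python3 -c "
from kn import *
kn()"
```

```text
t 35.65 units [ 0.024 -0.042 -1.079] baryaw -10.79 z [-0.021 -0.053 -0.998] g [0.4517 0.152  0.054 ] F [-0.4 -0.5 -0.7] M [ 0.148 -0.115  0.272] 0.133 [ 39.  19. -31.   2. -43. -52.]
```

Request:
servo_tool(
  deltas=[
    {"slide": [0, 0, 0], "spin": 0.2},
    {"slide": [0, 0, 0], "spin": 0.2},
  ],
)

```text
time_s: 35.85
tcp_pos: [0.4512, 0.1509, 0.0354]
ee_rot: [[-0.245, -0.969, -0.021], [-0.968, 0.246, -0.053], [0.057, 0.007, -0.998]]
wrist_force: [0.3, -0.1, 0.0]
gripper_width: 0.136
```

```bash
python3 -c "
from kn import *
kn()"
```

```text
t 35.85 units [ 0.015 -0.046 -1.08 ] baryaw -14.24 z [-0.021 -0.053 -0.998] g [0.4516 0.1519 0.054 ] F [ 0.3 -0.1  0. ] M [ 0.227 -0.029  0.268] 0.136 [ 39.  19. -31.   2. -43. -55.]
```

Request:
servo_tool(
  deltas=[
    {"slide": [0, 0, 0], "spin": 0.1},
    {"slide": [0, 0, 0], "spin": 0.1},
  ],
)

```text
time_s: 36.05
tcp_pos: [0.4512, 0.1508, 0.0354]
ee_rot: [[-0.275, -0.961, -0.021], [-0.96, 0.276, -0.054], [0.057, 0.006, -0.998]]
wrist_force: [-0.1, -0.4, -0.2]
gripper_width: 0.134
```

```bash
python3 -c "
from kn import *
kn()"
```

```text
t 36.05 units [ 0.01  -0.046 -1.08 ] baryaw -16.0 z [-0.021 -0.054 -0.998] g [0.4516 0.1518 0.054 ] F [-0.1 -0.4 -0.2] M [ 0.156 -0.037  0.25 ] 0.134 [ 39.  19. -31.   2. -43. -57.]
```

Request:
servo_tool(
  deltas=[
    {"slide": [0, 0, 0], "spin": 0.1},
    {"slide": [0, 0, 0], "spin": 0.1},
  ],
)

```text
time_s: 36.25
tcp_pos: [0.4511, 0.1507, 0.0354]
ee_rot: [[-0.304, -0.952, -0.021], [-0.951, 0.305, -0.054], [0.058, 0.004, -0.998]]
wrist_force: [-0.1, -0.2, -0.6]
gripper_width: 0.137
```

```bash
python3 -c "
from kn import *
kn()"
```

```text
t 36.25 units [ 0.004 -0.047 -1.08 ] baryaw -17.74 z [-0.021 -0.054 -0.998] g [0.4515 0.1517 0.054 ] F [-0.1 -0.2 -0.6] M [ 0.207 -0.054  0.27 ] 0.137 [ 39.  19. -31.   2. -43. -59.]
```

Request:
servo_tool(
  deltas=[
    {"slide": [0, 0, 0], "spin": 0.12},
    {"slide": [0, 0, 0], "spin": 0.12},
  ],
)

```text
time_s: 36.45
tcp_pos: [0.4511, 0.1506, 0.0354]
ee_rot: [[-0.338, -0.941, -0.021], [-0.939, 0.339, -0.054], [0.058, 0.002, -0.998]]
wrist_force: [-0.2, -0.6, -0.7]
gripper_width: 0.133
```

```bash
python3 -c "
from kn import *
kn()"
```

```text
t 36.45 units [ 0.    -0.047 -1.08 ] baryaw -19.81 z [-0.021 -0.054 -0.998] g [0.4515 0.1517 0.0541] F [-0.2 -0.6 -0.7] M [ 0.182 -0.015  0.288] 0.133 [ 39.  19. -31.   2. -43. -61.]
```

Request:
servo_tool(
  deltas=[
    {"slide": [0, 0, 0], "spin": 0.12},
    {"slide": [0, 0, 0], "spin": 0.12},
  ],
)

```text
time_s: 36.65
tcp_pos: [0.4511, 0.1505, 0.0354]
ee_rot: [[-0.372, -0.928, -0.022], [-0.926, 0.373, -0.054], [0.058, -0.0, -0.998]]
wrist_force: [0.1, -1.7, 0.3]
gripper_width: 0.138
```

```bash
python3 -c "
from kn import *
kn()"
```

```text
t 36.65 units [-0.006 -0.047 -1.08 ] baryaw -21.9 z [-0.022 -0.054 -0.998] g [0.4515 0.1515 0.0541] F [ 0.1 -1.7  0.3] M [ 0.129 -0.032  0.383] 0.138 [ 39.  19. -31.   2. -43. -63.]
```

Request:
servo_tool(
  deltas=[
    {"slide": [0, 0, 0], "spin": 0.06},
  ],
)

```text
time_s: 36.75
tcp_pos: [0.4511, 0.1505, 0.0354]
ee_rot: [[-0.381, -0.924, -0.022], [-0.923, 0.382, -0.054], [0.058, -0.001, -0.998]]
wrist_force: [0.1, -1.8, -1.0]
gripper_width: 0.132
```

```bash
python3 -c "
from kn import *
kn()"
```

```text
t 36.75 units [-0.007 -0.046 -1.079] baryaw -22.44 z [-0.022 -0.054 -0.998] g [0.4515 0.1515 0.0541] F [ 0.1 -1.8 -1. ] M [ 0.161 -0.001  0.343] 0.132 [ 39.  19. -31.   2. -43. -64.]
```

Request:
servo_tool(
  deltas=[
    {"slide": [0, 0, 0], "spin": 0.1},
  ],
)

```text
time_s: 36.85
tcp_pos: [0.4511, 0.1505, 0.0354]
ee_rot: [[-0.395, -0.918, -0.022], [-0.917, 0.395, -0.054], [0.058, -0.002, -0.998]]
wrist_force: [-0.2, -1.1, -0.2]
gripper_width: 0.135
```

```bash
python3 -c "
from kn import *
kn()"
```

```text
t 36.85 units [-0.009 -0.046 -1.079] baryaw -23.3 z [-0.022 -0.054 -0.998] g [0.4515 0.1515 0.0541] F [-0.2 -1.1 -0.2] M [0.151 0.003 0.291] 0.135 [ 39.  19. -31.   2. -43. -64.]
```

```bash
python3 -c "
from kn import *
for i in range(4):
  d=optics.capture('wrist'); s=sense(); R=s['ee_rot']; print(s['moment'].round(3), s['wrist_force'].round(1), np.degrees(np.arctan2(-R[1,1],-R[0,1])).round(2))
cap('wrist','w28');crop('w28',170,80,450,330,3,'c40')"
```

```text
[ 0.091 -0.043  0.34 ] [ 0.5 -1.4  0.2] -23.33
[ 0.074 -0.041  0.277] [-0.1 -0.8 -0.8] -23.27
[ 0.025 -0.023  0.321] [-0.3 -1.4 -0.2] -23.25
[ 0.07  -0.026  0.254] [-0.6 -0.9 -0.3] -23.25
```

View pics/c40.png

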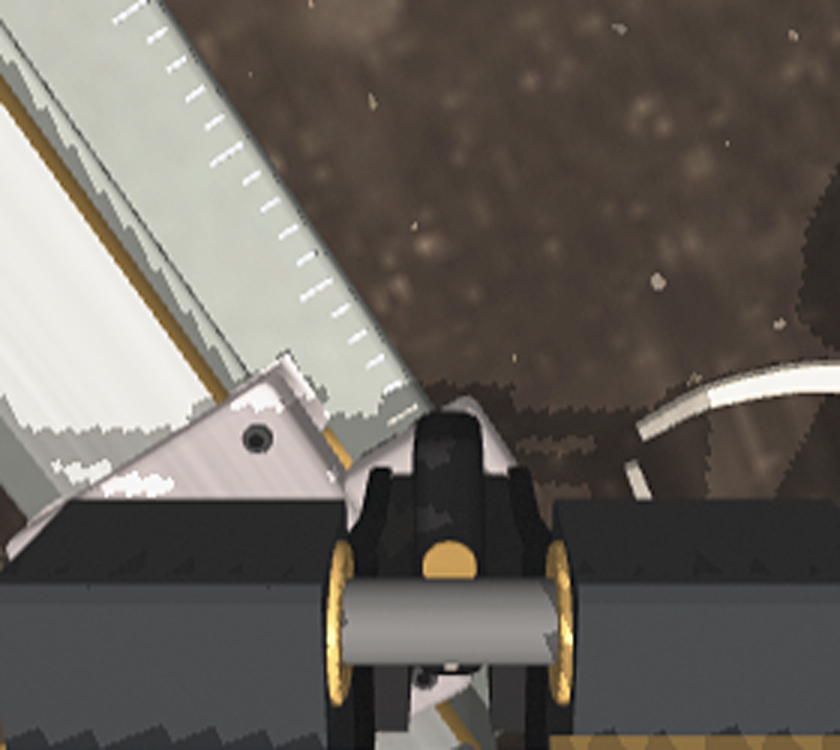

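Request:
servo_tool(
  deltas=[
    {"slide": [0, 0, 0], "spin": 0.1},
  ],
)

```text
time_s: 37.2
tcp_pos: [0.451, 0.1504, 0.0354]
ee_rot: [[-0.407, -0.913, -0.022], [-0.911, 0.408, -0.054], [0.058, -0.002, -0.998]]
wrist_force: [0.4, -2.5, -0.1]
gripper_width: 0.131
```

```bash
cat > mz.py <<'E'
from h import *
v=[sense()['moment'][2]]
for i in range(5):
  optics.capture('wrist'); v.append(sense()['moment'][2])
s=sense();R=s['ee_rot'];print(s['time_s'],np.round(v,3),'mean',np.mean(v).round(3),'F',s['wrist_force'].round(1),'yaw',np.degrees(np.arctan2(-R[1,1],-R[0,1])).round(2),s['gripper_width'])
E
python3 mz.py
```

```text
37.45 [0.312 0.289 0.295 0.328 0.264 0.315] mean 0.3 F [ 0.  -1.2 -1.1] yaw -24.04 0.13434586859048622
```

Request:
servo_tool(
  deltas=[
    {"slide": [0, 0, 0], "spin": 0.1},
  ],
)

```text
time_s: 37.55
tcp_pos: [0.451, 0.1504, 0.0354]
ee_rot: [[-0.42, -0.907, -0.022], [-0.906, 0.421, -0.054], [0.058, -0.003, -0.998]]
wrist_force: [0.1, -0.5, 0.4]
gripper_width: 0.132
```

```bash
python3 mz.py
```

```text
37.8 [0.29  0.332 0.335 0.348 0.332 0.284] mean 0.32 F [ 0.1 -1.6 -0.6] yaw -24.85 0.1348947480062501
```

Request:
servo_tool(
  deltas=[
    {"slide": [0, 0, 0], "spin": 0.1},
    {"slide": [0, 0, 0], "spin": 0.1},
  ],
)

```text
time_s: 38.0
tcp_pos: [0.451, 0.1504, 0.0354]
ee_rot: [[-0.446, -0.895, -0.022], [-0.893, 0.447, -0.054], [0.058, -0.005, -0.998]]
wrist_force: [-0.1, -1.0, -1.0]
gripper_width: 0.133
```

```bash
python3 mz.py
```

```text
38.25 [0.353 0.375 0.305 0.357 0.318 0.27 ] mean 0.33 F [-0.4 -1.1 -0.6] yaw -26.48 0.1343235324843871
```

Request:
servo_tool(
  deltas=[
    {"slide": [0, 0, 0], "spin": 0.1},
    {"slide": [0, 0, 0], "spin": 0.1},
  ],
)

```text
time_s: 38.45
tcp_pos: [0.451, 0.1503, 0.0354]
ee_rot: [[-0.472, -0.881, -0.022], [-0.88, 0.472, -0.054], [0.058, -0.006, -0.998]]
wrist_force: [-0.1, -1.1, 0.9]
gripper_width: 0.137
```

```bash
python3 mz.py
```

```text
38.7 [0.366 0.285 0.37  0.351 0.317 0.334] mean 0.337 F [-0.  -1.8 -1.5] yaw -28.12 0.1341740807275697
```

Request:
servo_tool(
  deltas=[
    {"slide": [0, 0, 0], "spin": 0.15},
    {"slide": [0, 0, 0], "spin": 0.15},
  ],
)

```text
time_s: 38.9
tcp_pos: [0.451, 0.1502, 0.0354]
ee_rot: [[-0.51, -0.86, -0.022], [-0.858, 0.51, -0.054], [0.058, -0.009, -0.998]]
wrist_force: [-0.0, -1.3, 0.7]
gripper_width: 0.135
```

```bash
python3 mz.py
```

```text
39.15 [0.366 0.348 0.362 0.294 0.334 0.328] mean 0.339 F [ 0.2 -2.   0.5] yaw -30.57 0.1379638688077065
```

Request:
servo_tool(
  deltas=[
    {"slide": [0, 0, 0], "spin": 0.1},
    {"slide": [0, 0, 0], "spin": 0.1},
  ],
)

```text
time_s: 39.35
tcp_pos: [0.4509, 0.1502, 0.0354]
ee_rot: [[-0.533, -0.846, -0.022], [-0.844, 0.534, -0.054], [0.058, -0.011, -0.998]]
wrist_force: [-0.8, -1.9, 0.2]
gripper_width: 0.135
```

```bash
python3 mz.py
```

```text
39.6 [0.35  0.413 0.373 0.311 0.368 0.352] mean 0.361 F [ 0.  -2.   0.4] yaw -32.21 0.1340741116916347
```

Request:
servo_tool(
  deltas=[
    {"slide": [0, 0, 0], "spin": 0.1},
    {"slide": [0, 0, 0], "spin": 0.1},
  ],
)

```text
time_s: 39.8
tcp_pos: [0.451, 0.1502, 0.0354]
ee_rot: [[-0.557, -0.83, -0.022], [-0.828, 0.558, -0.054], [0.057, -0.012, -0.998]]
wrist_force: [0.0, -2.3, -0.2]
gripper_width: 0.141
```

```bash
python3 mz.py
```

```text
40.05 [0.42  0.452 0.387 0.432 0.355 0.397] mean 0.407 F [ 1.  -2.5 -0. ] yaw -33.84 0.13931856355585995
```

Request:
servo_tool(
  deltas=[
    {"slide": [0, 0, 0], "spin": 0},
    {"slide": [0, 0, 0], "spin": 0},
    {"slide": [0, 0, 0], "spin": 0},
  ],
  gripper=175,
)

```text
time_s: 40.35
tcp_pos: [0.4518, 0.1514, 0.0356]
ee_rot: [[-0.559, -0.829, -0.02], [-0.827, 0.559, -0.052], [0.054, -0.013, -0.998]]
wrist_force: [0.1, -0.5, -0.5]
gripper_width: 0.289
```

```bash
python3 mz.py; python3 -c "
from kn import *
kn();cap('wrist','w30');crop('w30',170,80,450,330,3,'c41')
cap('top','t30');crop('t30',200,160,340,260,6,'c42')"
```

```text
40.6 [-0.008 -0.032 -0.011  0.021 -0.014 -0.001] mean -0.007 F [-0.2 -0.3  0.2] yaw -33.97 0.3085960014889168
t 40.6 units [ 0.012 -0.04  -1.072] baryaw -33.97 z [-0.021 -0.053 -0.998] g [0.452  0.1521 0.0542] F [-0.2 -0.3  0.2] M [ 0.233 -0.134 -0.001] 0.309 [ 39.  19. -31.   2. -43. -75.]
```

View pics/c41.png

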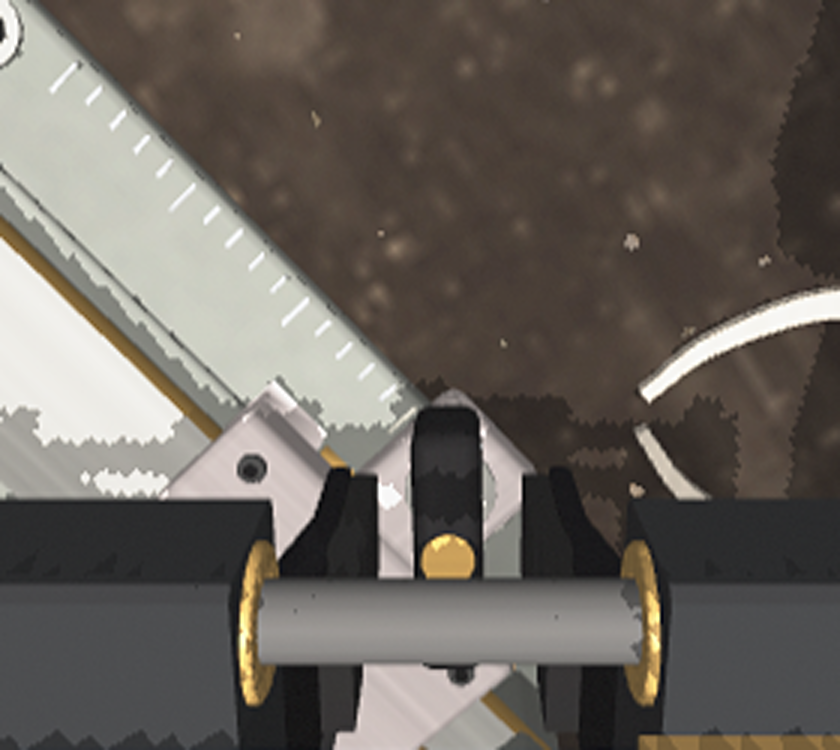

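Request:
servo_tool(
  deltas=[
    {"slide": [0, 0, 0], "spin": 0},
    {"slide": [0, 0, 0], "spin": 0},
    {"slide": [0, 0, 0], "spin": 0},
    {"slide": [0, 0, 0], "spin": 0},
  ],
  gripper=255,
)

```text
time_s: 41.1
tcp_pos: [0.4516, 0.1509, 0.0355]
ee_rot: [[-0.557, -0.83, -0.021], [-0.828, 0.558, -0.053], [0.055, -0.013, -0.998]]
wrist_force: [-0.8, 0.4, -0.3]
gripper_width: 0.133
```

```bash
python3 -c "
from kn import *
kn()"
```

```text
t 41.1 units [ 0.007 -0.037 -1.073] baryaw -33.89 z [-0.021 -0.053 -0.998] g [0.452  0.1519 0.0542] F [-0.8  0.4 -0.3] M [ 0.333 -0.004  0.297] 0.133 [ 39.  19. -31.   2. -43. -75.]
```

Request:
servo_tool(
  deltas=[
    {"slide": [0, 0, 0], "spin": -0.1},
    {"slide": [0, 0, 0], "spin": -0.1},
  ],
)

```text
time_s: 41.3
tcp_pos: [0.4516, 0.151, 0.0355]
ee_rot: [[-0.533, -0.846, -0.021], [-0.844, 0.533, -0.053], [0.056, -0.011, -0.998]]
wrist_force: [1.4, -0.0, 0.8]
gripper_width: 0.136
```

```bash
python3 mz.py
```

```text
41.55 [-0.103 -0.132 -0.103 -0.012 -0.117 -0.077] mean -0.091 F [-0.3 -0.5 -0. ] yaw -32.26 0.13328528817305177
```

Request:
servo_tool(
  deltas=[
    {"slide": [0, 0, 0], "spin": 0},
    {"slide": [0, 0, 0], "spin": 0},
    {"slide": [0, 0, 0], "spin": 0},
    {"slide": [0, 0, -0.2], "spin": 0},
    {"slide": [0, 0, -0.3], "spin": 0},
    {"slide": [0, 0, -0.4], "spin": 0},
    {"slide": [0, 0, -0.5], "spin": 0},
    {"slide": [0, 0, -0.5], "spin": 0},
    {"slide": [0, 0, -0.6], "spin": 0},
    {"slide": [0, 0, -0.8], "spin": 0},
  ],
  gripper=170,
)

```text
time_s: 42.55
tcp_pos: [0.4523, 0.1549, 0.1229]
ee_rot: [[-0.533, -0.846, -0.023], [-0.844, 0.533, -0.055], [0.058, -0.01, -0.998]]
wrist_force: [0.5, 0.4, -0.2]
gripper_width: 0.337
```

Request:
servo_tool(
  deltas=[
    {"slide": [0, 0, -0.8], "spin": 0},
    {"slide": [0, 0, -0.8], "spin": 0},
    {"slide": [0, 0, -0.6], "spin": 0},
    {"slide": [0, 0, -0.3], "spin": 0},
    {"slide": [0, 0, 0], "spin": 0},
  ],
)

```text
time_s: 43.05
tcp_pos: [0.4554, 0.1597, 0.1954]
ee_rot: [[-0.533, -0.846, -0.013], [-0.845, 0.532, -0.048], [0.047, -0.015, -0.999]]
wrist_force: [-0.4, -0.9, -0.3]
gripper_width: 0.332
```

```bash
python3 -c "
from kn import *
kn();cap('wrist','w31');cap('top','t31');crop('t31',200,160,340,260,5,'c43');cap('side','s31')"
```

```text
t 43.05 units [ 0.064 -0.008  5.334] baryaw -32.18 z [-0.013 -0.048 -0.999] g [0.4556 0.1605 0.2141] F [-0.4 -0.9 -0.3] M [ 0.183 -0.072  0.021] 0.332 [ 40.   9. -18.   2. -66. -73.]
```

View pics/w31.png

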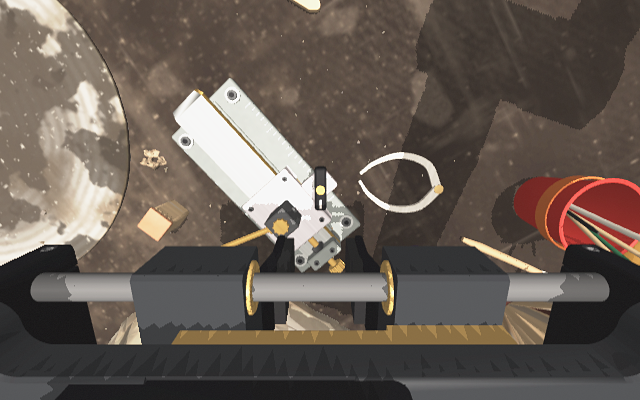

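View pics/s31.png

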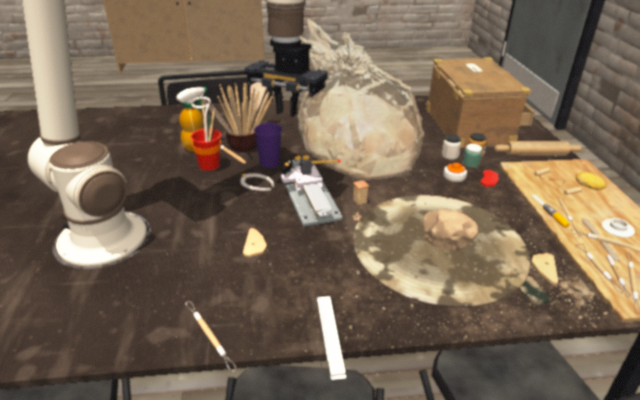

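```bash
python3 -c "
from h import *
crop('w31',230,150,370,290,5,'c44')"
```

```text
(no output)
```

View pics/c44.png

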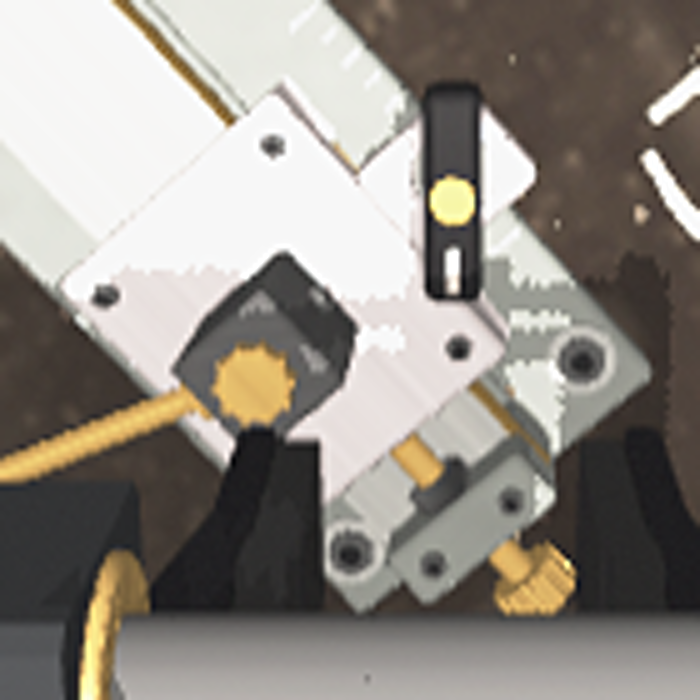

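View pics/c43.png

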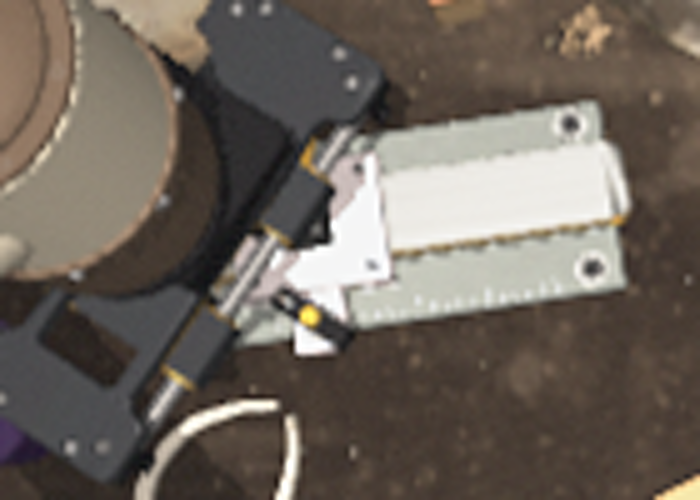

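```bash
python3 -c "
from station import r,sense
print(sense()['time_s'],sense()['wrist_force'].round(1)); r.finish_job()"
```

```text
43.2 [-0.1  0.7 -0.2]
the job is handed in; nothing more can be done
```

I slid the carriage onto the dovetail from the open end, pressed it against the stop screw, clamped it with the knob and handed the job in at 43.2 s. No verdict was reported.

- **Stop:** The push was about 8 N for 0.6 s, then about 12 N for 0.5 s. In the last wrist picture the end face is still against the screw tip and the knob is where I left it.
- **Clamp:** The first estimate of shoe force was 46–57 N, so I turned the knob back about 1.6° to compare the moment in both directions. That gave a drag of about 0.23 Nm and a bite moment of about 0.13 Nm, so the shoe should press with about 41 N. The moment readings scatter by about ±0.035 Nm, so the force is uncertain by some 5–10 N. The moment also rose in two stages, probably because the sideways play was taken up first.
- **Bystanders and clearance:** In the last pictures I saw no bystander shifted, judged by eye. The gripper was open and well above the work, and the wrist force was near zero.

**What disagreed along the way:**
- **Fingertips:** In the pictures the fingertips sat about 28 mm short of the reported TCP. The first carriage grip was therefore shallow and tilted, and the first knob grip closed above the bar. Both were redone lower.
- **Tool tilt:** The tool axis drifted up to about 4.5° off vertical and was about 3° off while the knob was turned.
- **Cameras:** The top and wrist cameras differed by about 3 mm, so I used the wrist camera for the fit.

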